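Clamp the stirrer in the bench chuck and pack the case

TASK

Get the bench chuck ready for stirring the paint: swing the blue case's latch lever free, open the lid, take out the upright stirrer, stand it shank down on the bottom of the chuck, and turn the chuck sleeve clockwise until its jaws hold the stirrer upright and tight. Put every spare bit that lies on the shelf into the case, then shut the lid fully and swing the latch lever back over it. Leave the tins, bowl, roller, tape, sanding block and scraper where they are.

Things in the scene. Friction and masses are not known exactly. Their poses are not given: they have to be found in the camera images.
- case: fixed blue plastic case, 160 (x) x 240 (y) x 90 mm high, walls and floor 5 mm. Origin under its centre, x from its front (latch side, towards the robot) to the hinge side, y to the left, z up. Inside at x 0, y +60 mm a fixed black block 44 x 44 x 25 mm with a 16 mm through hole holds the stirrer; the rest of the floor is free
- lid_handle (a point): grip point in the head of the lid's black round knob: head 28 mm across, 16 mm thick, on a 12 mm stem; the point is 35 mm above the lid's upper face (knob top 43 mm), on the lid's middle, 30 mm from its front edge (case frame x -50, y 0, z 133.5 mm when shut; 130 mm from the hinge along the lid). Swings with the lid
- lid_hinge (a point): the lid's hinge axis, on the far rim of the case at its middle (case frame x +80, y 0, z 90.5 mm); the axis runs along the case's y. The lid is a slab 160 x 240 x 8 mm, 350 g, its underside on the rim
- lid (a joint): lid angle, rad: 0 shut, grows as the front edge rises and swings away from the robot, 1.57 upright, stop at 1.9. The hinge is stiff (0.46 N m), so the lid stays at whatever angle it is left; about 5 N at the knob moves it
- latch_tab (a point): centre of the black upright tab on the end of the latch lever, to pinch or push: 16 mm along the lever, 10 mm thick across it, 24 mm high (12 mm above and below this point). Its x axis points along the lever, outward from the pivot. The lever is a steel strip 16 x 6 mm lying 4 mm above the lid
- latch_pivot (a point): vertical pivot axis of the latch lever, on the case's front (case frame x -92, y -80 mm), at the height of latch_tab's point; the tab is 44 mm from it
- latch (a joint): latch lever angle, rad: 0 = points straight over the lid (case +x) and holds it down; grows clockwise seen from above; 1.57 = along the case's front edge (case -y), lid free; stop at 1.7. Light friction (0.05 N m), stays where left. While it is over the lid, the lid cannot rise
- stirrer: loose steel stirrer, 76 mm long, 100 g: shank 10 mm thick, 58 mm long, with a drum head on top, 26 mm across, 18 mm high. Starts upright, shank down, in the black block in the case, standing on the case floor; take it from above by the head. Origin at the foot of the shank, z along it to the head (head from z = 58 to 76 mm)
- chuck: fixed upright chuck on a 100 mm square plate. Origin on its axis at the shelf, z up. Base 72 mm across to z = 20 mm, with a pocket 15 mm across, floor at z = 8 mm. Above it an aluminium sleeve 50 mm across, z = 22 to 54 mm, turns about the axis; inside, three jaws, z = 24 to 52 mm, leave 19 mm when open. The stirrer standing in it has its head at z = 66 to 84 mm
- sleeve (a joint): angle of the chuck sleeve, rad: 0 jaws fully open, grows turned clockwise seen from above (grip its 50 mm outside from above, TCP about 44 mm above the shelf). Each jaw moves in 4 mm per rad: the jaws meet a centred shank at about 1.12 rad, tight from about 1.3; stop at 1.8. Stiff (0.35 N m) and self-locking: stays where left; may need two grasps
- bit_a: loose steel spare bit: square body 14 x 14 x 60 mm with a round shank 10 mm thick, 20 mm long on one end, 80 mm overall, 90 g, all alike; starts lying on the shelf to the right of the case. Origin at the middle of its length, on its underside; x along it towards the shank (body from x = -40 to +20 mm), z up. One to three are present; absent ones read None
- bit_b: loose steel spare bit: square body 14 x 14 x 60 mm with a round shank 10 mm thick, 20 mm long on one end, 80 mm overall, 90 g, all alike; starts lying on the shelf to the right of the case. Origin at the middle of its length, on its underside; x along it towards the shank (body from x = -40 to +20 mm), z up. One to three are present; absent ones read None
- bit_c: loose steel spare bit: square body 14 x 14 x 60 mm with a round shank 10 mm thick, 20 mm long on one end, 80 mm overall, 90 g, all alike; starts lying on the shelf to the right of the case. Origin at the middle of its length, on its underside; x along it towards the shank (body from x = -40 to +20 mm), z up. One to three are present; absent ones read None
- tin_a: closed steel half-litre tin, 86 mm across, 100 mm high; bystander. Origin under its centre
- tin_b: another such tin; bystander. Origin under its centre
- bowl: beige ceramic bowl, 140 mm across, 60 mm high; bystander. Origin under its centre
- roller: small aluminium roller frame lying flat with a grey roller 36 mm thick and 100 mm long at its origin, handle along its +x to 170 mm; bystander
- tape: roll of paper tape lying flat, 90 mm across, 24 mm high; bystander. Origin under its centre
- sander: cork sanding block 100 x 60 x 30 mm; bystander. Origin under its centre
- scraper: flat scraper lying on the shelf near the robot, its handle along its x; bystander
Not all that is in view belongs to the job. What is shaped like the bit_a but black is not meant.

How it is judged:
On the way, in this order (a step that is already met when the one before it is completed fails the run):
1. the latch lever is swung free while the lid is still shut (value of joint latch above 1.1 rad and value of joint lid below 0.1 rad), for 0.1 s.
2. the lid stands open (value of joint lid above 1.2 rad), for 0.1 s.
3. the stirrer stands on the bottom of the chuck and the turned sleeve's jaws hold it upright (horizontal distance between stirrer and chuck below 0.004 m and z of stirrer in the frame of chuck below 0.013 m and angle between stirrer's own z axis and vertical below 0.08 rad and value of joint sleeve above 1.2 rad and contact force between stirrer and chuck above 8 N), for 0.3 s.
At the end, for the whole second after the job is handed in: Stirrer in the chuck: within 4 mm of its axis, foot within 5 mm of the pocket floor, tilt under 0.08 rad, sleeve beyond 1.2 rad, chuck pressing on it with over 8 N. Every spare bit present lies still in the case; lid under 0.05 rad, latch under 0.35 rad (all of step 3 and x of bit_a in the frame of case between -0.08 and 0.08 m and y of bit_a in the frame of case between -0.12 and 0.12 m and z of bit_a in the frame of case between 0 and 0.085 m and linear speed of each of bit_a, bit_b, bit_c below 0.02 m/s and x of bit_b in the frame of case between -0.08 and 0.08 m and y of bit_b in the frame of case between -0.12 and 0.12 m and z of bit_b in the frame of case between 0 and 0.085 m and x of bit_c in the frame of case between -0.08 and 0.08 m and y of bit_c in the frame of case between -0.12 and 0.12 m and z of bit_c in the frame of case between 0 and 0.085 m and value of joint lid below 0.05 rad and value of joint latch below 0.35 rad); the robot touches nothing.
It fails at once if a tin, the bowl, the roller, the tape, the sanding block or the scraper is moved more than 3 cm (distance of any of tin_a, tin_b, bowl, roller, tape, sander, scraper from where it was at the start of the episode above 0.03 m).
Of bit_a, bit_b, bit_c only 1 to 3 are there at a start; the rules pass over those that are not, and their reading is None.
At some moment in a run one of bit_a, bit_b, bit_c may be knocked a few centimetres aside while the robot is not near it.
It also fails if it takes over 210 s, if anything falls off the work surface, if the arm or the gripper's body presses on something with over 40 N, if the wrist force passes 120 N, or if a joint passes its speed limit or range.

ROBOT

A 6-joint arm with a two-finger parallel gripper is mounted at the origin on the work surface. World frame = base frame: x ahead of the robot, y to its left, z up, the work surface at z = 0. Lengths are in m, angles in rad, forces in N, time in s.
With the tool pointing down it reaches from about 0.375 to 0.9 m from the base axis. Payload 3.1 kg.
Tool frame: the origin (TCP) lies between the finger pads, 19 mm behind the fingertips; this is the grasp point; z points along the fingers, y is the line along which they close (so a half turn about z gives the same grasp; the last joint's range is limited). The gripper opens to 87 mm and grips with 3 to 60 N. Pads are 19 mm wide; open, the fingers measure 117 mm over their backs; the gripper's body (75 mm by 190 mm) begins 51 mm behind the grasp point.
Start: joints at [-1.391, 0.527, 1.433, -0, 1.181, -0.178], TCP at [0.219, -0.585, 0.241] pointing down, gripper open.
Joint ranges: [-3.08, 3.08], [-0.75, 2.2], [0.22, 2.44], [-1.43, 4.57], [0, 2.65], [-2.85, 2.85]. Speed limits (rad/s): [2.79, 2.79, 3.14, 3.14, 3.14, 3.14].

INTERFACE

Orientations are given as a unit quaternion [x, y, z, w].
In Python, from rig import telemetry, viewer, hand_in gives the robot as it stands. The module is installed in compiled form; this text tells all that it offers.
- The arm moves only by the shell command python3 -m creep 'ROWS' [FORCE]. ROWS is JSON, a list of rows, each an object with "translation": the shift along the tool's x, y, z in mm, a list of three; "roll": the turn about the tool's z in degrees; "gripper": the finger opening in mm, from 0 to 87. In form: [{"translation": [tx, ty, tz], "roll": roll, "gripper": gripper}, ...]. A call has 1 to 5 rows; each row is the pose to reach, as a shift and turn from the pose commanded when the call began, along the tool's axes at that moment; what a row does not reach only later rows make up. A row lasts 1/12 s, in which the tool goes at most 41.7 mm and 7.16 degrees, less where a joint would pass 70% of its speed; a pose out of reach is approached as far as the arm can. A call with a gripper value outside its range is refused whole. The fingers move at their own pace and stop on an object; FORCE is the grip in N (left out, the last holds). Time passes only in rows, so rows that repeat a pose let the fingers close. It gives the time, the measured TCP pose, the force, the opening and the grip force at its end, in the units of the state.
- telemetry.get_obs(): the state, without advancing time (a new reading comes with each control period).
- viewer.camera(name): name is "side" or "top" or "wrist"; returns the picture (384x512x3 uint8, blue, green, red); there is no depth.
- viewer.camera_info(name): a dict with "intrinsics" (3x3 intrinsics, pixels), "k1" (the pictures are not rectified: a ray, as slopes to the right and down, at radius r is drawn at 1 + k1 r^2 times it, then the intrinsics apply), "rvec" (rotation vector, rad) and "tvec" (3), from world to camera coordinates, as OpenCV has them; the wrist camera has in their place "hand_eye" (4x4, takes a point from camera to tool coordinates, whose origin is the TCP and whose axes are the flange's). Camera axes: x right, y down, z forward; pixel columns grow to the right and rows downward; lengths in m; the calibration is good to about 2 mm. A picture is of the moment at which its call begins: read the wrist's pose just before it. camera_info takes no time and is no camera call.
- hand_in(): hands the job in; it is judged then, once.
Trained networks look in the newest picture that a camera, given by its name, has taken for a name from the list of things; names that differ only in an ending like _2 or _b are one class to them, and where a whole thing is asked for, a point or a joint stands for the part that bears it (a point fixed in the world has none). Each returns a list of dicts, best first, with "p" (0 to 1); they miss things now and then, are a little off and sometimes report something else, mostly with a low value. They report only what shows in the picture. A call takes as long as a camera call. They do not tell look-alikes from the thing itself.
- viewer.recognise(camera, thing): "bbox" ([left, top, width, height] in pixels, round what is visible of it).
The state is a dict: "time": time; "q": joint angles; "joint_velocities": joint speeds; "joint_torque": joint torques, N m; "position": TCP position; "tool_rot": TCP orientation; "ft_force": force on the tool from outside, world axes, zero at the start; "moment": the same for the moment, N m; "grip_width": finger opening in m; "grip_force": force on a finger pad.
Only numpy, scipy, OpenCV 4.12 (cv2) and the standard library are available. Lean on these libraries where they do the work, as an engineer would, in place of code of your own. Each camera call takes 0.05 s, during which the arm holds its last target. There are 200 camera calls.

## Working session

There is one attempt and no reset: what is moved stays moved. The work goes in short steps, Python scripts to look and compute and a shell command to move; the robot and the scene stay as the last step left them, time stands still between calls to the robot, and variables do not carry over. Pictures are saved under pics/ and viewed, at most 14 in all, crops included, and the job is handed in when it is done.

```bash
mkdir -p pics
cat > h.py <<'E'
import numpy as np, cv2
from scipy.spatial.transform import Rotation as R
from rig import telemetry, viewer
def pose():
    o=telemetry.get_obs(); return np.array(o['position']), R.from_quat(o['tool_rot']).as_matrix()
def cam(name):
    i=viewer.camera_info(name); K=np.array(i['intrinsics'],float)
    if 'hand_eye' in i:
        p,Rt=pose(); H=np.array(i['hand_eye']); Rc=Rt@H[:3,:3]; c=p+Rt@H[:3,3]
    else:
        Rw=cv2.Rodrigues(np.array(i['rvec'],float))[0]; Rc=Rw.T; c=-Rw.T@np.array(i['tvec'],float).ravel()
    return K,float(i['k1']),Rc,c
def ray(C,px):
    K,k1,Rc,c=C; d=np.linalg.solve(K,np.array([px[0],px[1],1.]))[:2]; u=d.copy()
    for _ in range(30): u=d/(1+k1*(u@u))
    v=Rc@np.array([u[0],u[1],1.]); return c,v/np.linalg.norm(v)
def at_z(C,px,z):
    c,v=ray(C,px); return c+v*(z-c[2])/v[2]
def tri(rs):
    A=np.zeros((3,3));b=np.zeros(3)
    for c,v in rs:
        P=np.eye(3)-np.outer(v,v);A+=P;b+=P@c
    x=np.linalg.solve(A,b); return x,max(np.linalg.norm((np.eye(3)-np.outer(v,v))@(x-c)) for c,v in rs)
def proj(C,X):
    K,k1,Rc,c=C; p=Rc.T@(np.asarray(X)-c); u=p[:2]/p[2]; u=u*(1+k1*(u@u)); return (K@np.r_[u,1])[:2]
def snap(name,fn=None):
    C=cam(name); im=np.asarray(viewer.camera(name)).copy()
    if fn: cv2.imwrite('pics/'+fn,im)
    return C,im
def to_tool(target):  # mm shift in tool axes to put TCP at target
    p,Rt=pose(); return np.round(1000*Rt.T@(np.asarray(target)-p),1)
E
python3 - <<'E'
from h import *
C,a=snap('top'); D,b=snap('side')
cv2.imwrite('pics/top0.png',cv2.resize(a,(768,576))); cv2.imwrite('pics/side0.png',cv2.resize(b,(768,576)))
np.set_printoptions(precision=3,suppress=True)
print(C[3],D[3],C[0][0,0],pose())
for n in ['case','lid_handle','latch_tab','chuck','bit_a','stirrer','tin_a','bowl','roller','tape','sander','scraper']:
    for nm in('top','side'):
        print(n,nm,[(np.round(d['bbox'],0).astype(int).tolist(),round(d['p'],2)) for d in viewer.recognise(nm,n)[:5]])
E
```

```text
[ 0.423 -0.05   1.574] [0.414 0.702 0.875] 480.75083081868286 (array([ 0.219, -0.585,  0.24 ]), array([[ 0.937,  0.35 , -0.   ],
       [ 0.35 , -0.937,  0.002],
       [ 0.   , -0.002, -1.   ]]))
case top [([138, 186, 81, 65], 0.93), ([198, 231, 10, 17], 0.34), ([135, 187, 83, 58], 0.23)]
case side [([196, 239, 112, 132], 0.73)]
lid_handle top [([136, 190, 82, 53], 0.73), ([303, 120, 28, 32], 0.42)]
lid_handle side [([197, 237, 104, 110], 0.6)]
latch_tab top [([266, 120, 30, 35], 0.61), ([200, 231, 9, 19], 0.52)]
latch_tab side [([280, 248, 25, 20], 0.8)]
chuck top [([338, 201, 34, 34], 0.74), ([199, 229, 10, 21], 0.69)]
chuck side [([274, 143, 39, 31], 0.66), ([282, 248, 27, 24], 0.22)]
bit_a top [([366, 130, 39, 51], 0.66), ([234, 180, 17, 16], 0.61), ([278, 236, 7, 22], 0.58), ([262, 209, 5, 19], 0.54)]
bit_a side [([220, 231, 28, 19], 0.68), ([231, 202, 26, 14], 0.64), ([265, 218, 24, 9], 0.55), ([276, 190, 17, 17], 0.53), ([303, 216, 21, 2], 0.46)]
stirrer top []
stirrer side [([176, 161, 35, 46], 0.44)]
tin_a top [([266, 122, 30, 31], 0.87), ([302, 122, 30, 32], 0.85)]
tin_a side [([190, 138, 31, 44], 0.77), ([177, 163, 36, 43], 0.56)]
bowl top [([208, 107, 43, 45], 0.96), ([136, 185, 82, 60], 0.45)]
bowl side [([134, 203, 52, 44], 0.79)]
roller top [([362, 130, 48, 52], 0.91)]
roller side [([222, 113, 48, 34], 0.73)]
tape top [([132, 260, 30, 29], 0.88)]
tape side [([303, 349, 44, 35], 0.75)]
sander top [([318, 169, 33, 22], 0.92)]
sander side [([243, 149, 24, 31], 0.58), ([198, 238, 99, 111], 0.19)]
scraper top [([227, 249, 86, 28], 0.91), ([259, 207, 8, 24], 0.54)]
scraper side [([312, 194, 34, 83], 0.68)]
```

View pics/top0.png

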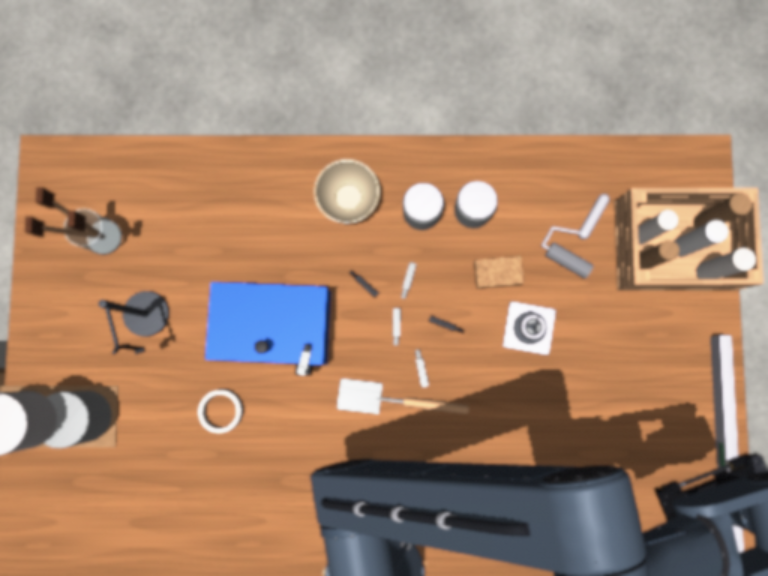

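View pics/side0.png

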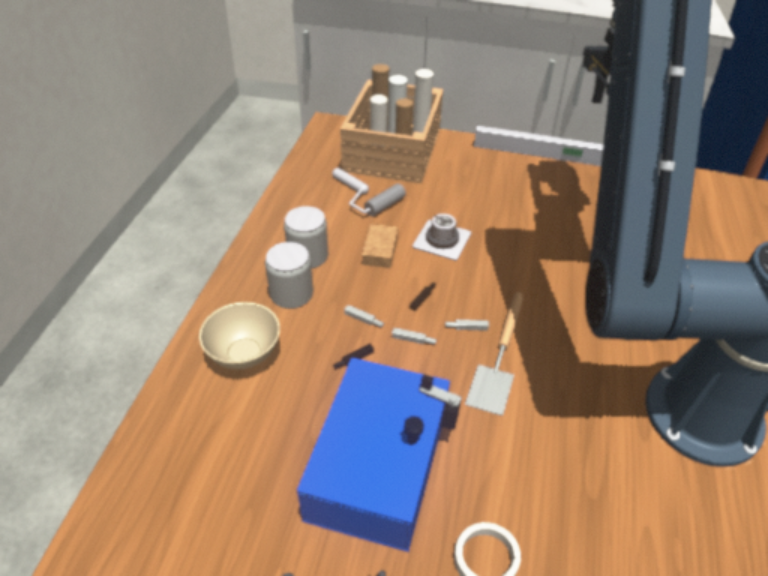

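Top view (768-px scale): blue case at (267,323), with its knob at (262,345) and latch lever at (304,360). The chuck is at (530,328). The steel bits are at (409,280), (396,326) and (421,368), and the black look-alikes at (364,284) and (446,324). The side view shows the same layout.

Run:
```python
from h import *
np.set_printoptions(precision=3,suppress=True)
C,D=cam('top'),cam('side')
for n,p,z in [('c1',(212,282),.0985),('c2',(328,288),.0985),('c3',(325,364),.0985),('c4',(206,358),.0985),('knob',(262,345),.14),('tab',(306,352),.105),('pivot',(303,371),.105),('chuck',(533,326),.05),('b1',(409,280),.007),('b2',(396,326),.007),('b3',(421,368),.007),('scraperblade',(360,396),0),('tape',(220,411),.02),('tins',(423,205),.1),('t2',(477,203),.1),('sander',(499,272),.03)]:
    print(n,at_z(C,np.array(p)/1.5,z))
for n,a,b in [('knob',(262,345),(413,428)),('chuck',(533,323),(443,222)),('b2',(396,326),(413,335)),('b1',(409,280),(363,316)),('b3',(421,368),(468,324))]:
    print(n,tri([ray(C,np.array(a)/1.5),ray(D,np.array(b)/1.5)]))
i=viewer.camera_info('wrist');print(i)
```

```text
c1 [0.608 0.333 0.099]
c2 [0.595 0.094 0.099]
c3 [0.439 0.099 0.099]
c4 [0.452 0.34  0.099]
knob [0.477 0.219 0.14 ]
tab [0.464 0.137 0.105]
pivot [0.425 0.142 0.105]
chuck [ 0.519 -0.335  0.05 ]
b1 [ 0.623 -0.074  0.007]
b2 [ 0.522 -0.046  0.007]
b3 [ 0.431 -0.099  0.007]
scraperblade [0.372 0.032 0.   ]
tape [0.342 0.328 0.02 ]
tins [ 0.769 -0.103  0.1  ]
t2 [ 0.773 -0.215  0.1  ]
sander [ 0.637 -0.269  0.03 ]
knob (array([0.476, 0.222, 0.125]), np.float64(0.0016421653906634767))
chuck (array([ 0.522, -0.336,  0.047]), np.float64(0.003126053927608813))
b2 (array([ 0.522, -0.046,  0.01 ]), np.float64(0.000390337129648024))
b1 (array([ 0.624, -0.074,  0.003]), np.float64(0.0005185636426165175))
b3 (array([ 0.43 , -0.099,  0.007]), np.float64(0.0012162134336464849))
{'intrinsics': array([[280.801,   0.   , 260.476],
       [  0.   , 280.801, 190.936],
       [  0.   ,   0.   ,   1.   ]]), 'k1': 0.006673006033123353, 'hand_eye': array([[ 0.   , -0.956, -0.293,  0.08 ],
       [ 1.   ,  0.   , -0.001,  0.   ],
       [ 0.001, -0.293,  0.956, -0.143],
       [ 0.   ,  0.   ,  0.   ,  1.   ]])}
```

```bash
python3 -m creep '[{"translation":[166,-71,0],"roll":0,"gripper":87},{"translation":[166,-71,0],"roll":0,"gripper":87},{"translation":[166,-71,0],"roll":0,"gripper":87},{"translation":[166,-71,0],"roll":0,"gripper":87},{"translation":[166,-71,0],"roll":0,"gripper":87}]'
python3 -m creep '[{"translation":[166,-71,0],"roll":0,"gripper":87},{"translation":[166,-71,0],"roll":0,"gripper":87},{"translation":[166,-71,0],"roll":0,"gripper":87},{"translation":[166,-71,0],"roll":0,"gripper":87},{"translation":[166,-71,0],"roll":0,"gripper":87}]'
python3 -m creep '[{"translation":[0,0,0],"roll":-35,"gripper":87},{"translation":[0,0,0],"roll":-35,"gripper":87},{"translation":[0,0,0],"roll":-35,"gripper":87},{"translation":[0,0,0],"roll":-35,"gripper":87},{"translation":[0,0,0],"roll":-35,"gripper":87}]'
python3 -m creep '[{"translation":[0,0,0],"roll":-35,"gripper":87},{"translation":[0,0,0],"roll":-35,"gripper":87},{"translation":[0,0,0],"roll":-35,"gripper":87},{"translation":[0,0,0],"roll":-35,"gripper":87},{"translation":[0,0,0],"roll":-35,"gripper":87}]'
python3 -m creep '[{"translation":[0,0,0],"roll":-35,"gripper":87},{"translation":[0,0,0],"roll":-35,"gripper":87},{"translation":[0,0,0],"roll":-35,"gripper":87},{"translation":[0,0,0],"roll":-35,"gripper":87},{"translation":[0,0,0],"roll":-35,"gripper":87}]'
python3 -m creep '[{"translation":[0,0,0],"roll":-35,"gripper":87},{"translation":[0,0,0],"roll":-35,"gripper":87},{"translation":[0,0,0],"roll":-35,"gripper":87},{"translation":[0,0,0],"roll":-35,"gripper":87},{"translation":[0,0,0],"roll":-35,"gripper":87}]'
python3 -m creep '[{"translation":[0,0,0],"roll":-16.5,"gripper":87},{"translation":[0,0,0],"roll":-16.5,"gripper":87},{"translation":[0,0,0],"roll":-16.5,"gripper":87},{"translation":[0,0,0],"roll":-16.5,"gripper":87}]'
python3 - <<'E'
from h import *
np.set_printoptions(precision=4,suppress=True)
print(pose(),telemetry.get_obs()['q'])
C,a=snap('wrist')
print(viewer.recognise('wrist','chuck'))
cv2.imwrite('pics/w1.png',cv2.resize(a,(768,576)))
import pickle; pickle.dump((C,a),open('w1.pkl','wb'))
E
```

```text
time: 1.72
position: [0.3525, -0.4561, 0.2412]
tool_rot: [0.984, 0.18, 0.001, -0.002]
ft_force: [0.1, -0.6, -0.4]
grip_width: 0.0875
grip_force: 0.0
time: 2.13
position: [0.4833, -0.3323, 0.2414]
tool_rot: [0.984, 0.18, 0.001, -0.001]
ft_force: [0.2, 0.2, 0.1]
grip_width: 0.0867
grip_force: 0.0
time: 2.55
position: [0.4799, -0.3368, 0.2413]
tool_rot: [0.884, 0.468, -0.0, 0.0]
ft_force: [0.5, 0.0, 1.0]
grip_width: 0.0866
grip_force: 0.0
time: 2.97
position: [0.4797, -0.3369, 0.2413]
tool_rot: [0.702, 0.712, -0.0, 0.0]
ft_force: [0.3, -0.8, -0.8]
grip_width: 0.0869
grip_force: 0.0
time: 3.38
position: [0.4797, -0.3369, 0.2413]
tool_rot: [0.455, 0.89, -0.0, 0.0]
ft_force: [0.0, -0.0, -0.4]
grip_width: 0.0868
grip_force: 0.0
time: 3.8
position: [0.4797, -0.3369, 0.2413]
tool_rot: [0.167, 0.986, -0.0, -0.0]
ft_force: [0.4, -0.4, 1.2]
grip_width: 0.0871
grip_force: 0.0
time: 4.13
position: [0.4798, -0.3369, 0.2413]
tool_rot: [0.026, 1.0, -0.0, -0.0]
ft_force: [0.5, -0.2, 0.8]
grip_width: 0.0867
grip_force: 0.0
(array([ 0.4798, -0.3369,  0.2413]), array([[-0.9986,  0.0522, -0.0002],
       [ 0.0522,  0.9986, -0.0005],
       [ 0.0002, -0.0005, -1.    ]])) [-0.8024  0.475   1.5325 -0.0006  1.1339 -2.3207]
[{'bbox': [225.1, 154.1, 81.3, 76.3], 'p': 0.89}, {'bbox': [366.1, 42.1, 145.9, 52.1], 'p': 0.33}]
```

View pics/w1.png

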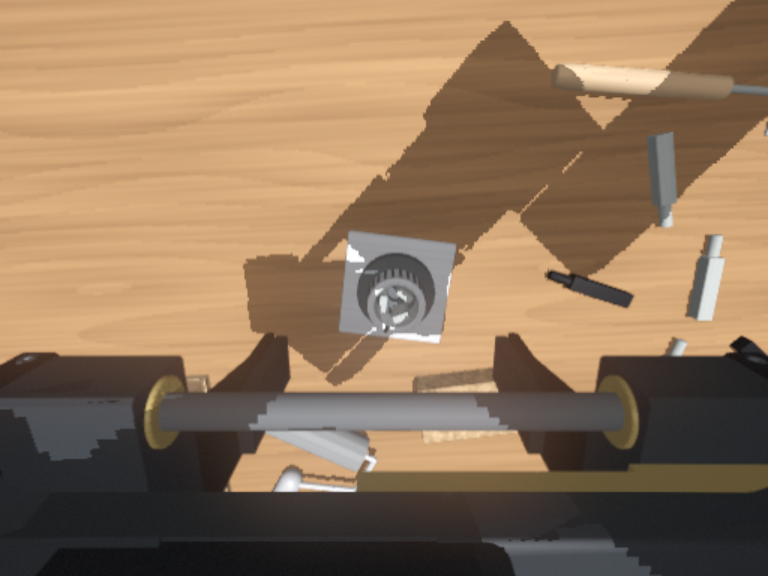

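The wrist view shows the chuck at (396,295), bits at (662,178), (708,278) and (678,348), and a black look-alike at (592,288). I'll take a second viewpoint over the bits.

```bash
python3 -m creep '[{"translation":[50,185,0],"roll":0,"gripper":87},{"translation":[50,185,0],"roll":0,"gripper":87},{"translation":[50,185,0],"roll":0,"gripper":87},{"translation":[50,185,0],"roll":0,"gripper":87},{"translation":[50,185,0],"roll":0,"gripper":87}]' >/dev/null
python3 -m creep '[{"translation":[0,0,0],"roll":0,"gripper":87},{"translation":[0,0,0],"roll":0,"gripper":87},{"translation":[0,0,0],"roll":0,"gripper":87}]'
python3 - <<'E'
from h import *
import pickle
np.set_printoptions(precision=4,suppress=True)
C,a=snap('wrist'); pickle.dump((C,a),open('w2.pkl','wb'))
print(viewer.recognise('wrist','chuck'),viewer.recognise('wrist','bit_a'))
C1,a1=pickle.load(open('w1.pkl','rb'))
# virtual top-down rectified view on plane z
def ortho(C,im,x0,y0,s,n,z): # image up=+x, left=+y, s m/px
    r,c=np.mgrid[0:n[0],0:n[1]]; m=np.array([[proj(C,[x0-i*s,y0-j*s,z]) for j in range(n[1])] for i in range(n[0])],np.float32)
    return cv2.remap(im,m[...,0],m[...,1],cv2.INTER_CUBIC)
o1=ortho(C1,a1,.57,-.285,.0005,(200,200),.054); o2=ortho(C,a,.57,-.285,.0005,(200,200),.054)
b=ortho(C,a,.68,-.01,.0008,(400,250),.014)
canvas=np.zeros((600,775,3),np.uint8)
canvas[:300,:300]=cv2.resize(o1,(300,300));canvas[300:,:300]=cv2.resize(o2,(300,300))
canvas[:,400:775]=cv2.resize(b,(375,600))
cv2.imwrite('pics/o.png',canvas)
E
```

```text
time: 4.9
position: [0.4408, -0.1498, 0.2417]
tool_rot: [0.026, 1.0, -0.001, 0.001]
ft_force: [0.6, -0.2, -0.3]
grip_width: 0.087
grip_force: 0.0
[{'bbox': [101.0, 188.0, 72.6, 69.6], 'p': 0.61}] [{'bbox': [332.2, 190.4, 12.4, 34.0], 'p': 0.76}, {'bbox': [286.3, 126.6, 21.9, 59.9], 'p': 0.74}, {'bbox': [234.7, 213.1, 51.9, 23.5], 'p': 0.67}, {'bbox': [306.1, 254.1, 22.4, 46.6], 'p': 0.49}]
```

View pics/o.png

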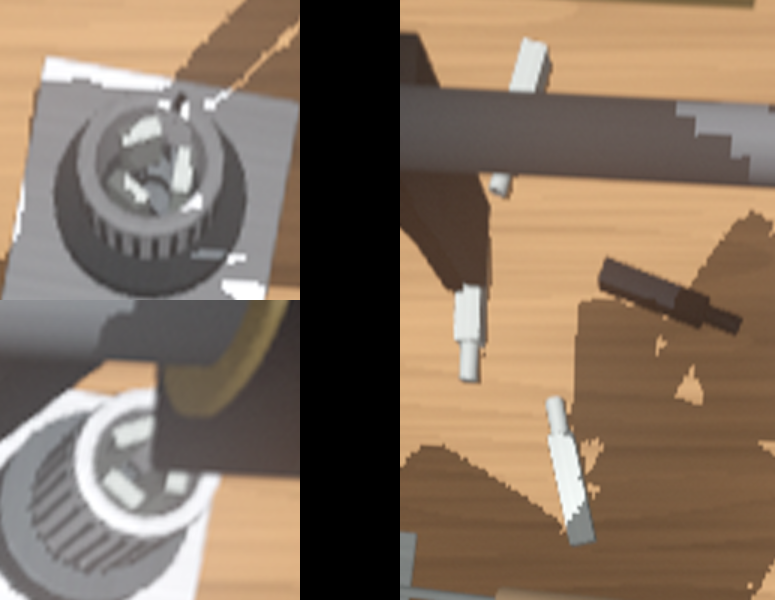

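The chuck's sleeve ring sits at about (0.515, -0.335) from both views. The three light grey bits are at panel (520,115), (468,332) and (568,470). The black one at (668,295) is the look-alike. Next, the case.

```bash
python3 -m creep '[{"translation":[10,200,-20],"roll":0,"gripper":87},{"translation":[10,200,-20],"roll":0,"gripper":87},{"translation":[10,200,-20],"roll":0,"gripper":87},{"translation":[10,200,-20],"roll":0,"gripper":87},{"translation":[10,200,-20],"roll":0,"gripper":87}]' >/dev/null
python3 -m creep '[{"translation":[10,55,-20],"roll":0,"gripper":87},{"translation":[10,55,-20],"roll":0,"gripper":87},{"translation":[10,55,-20],"roll":0,"gripper":0},{"translation":[10,55,-20],"roll":0,"gripper":0},{"translation":[10,55,-20],"roll":0,"gripper":0}]'
python3 - <<'E'
from h import *
import pickle
C,a=snap('wrist'); pickle.dump((C,a),open('w3.pkl','wb'))
for n in('latch_tab','lid_handle','case'): print(n,viewer.recognise('wrist',n)[:3])
cv2.imwrite('pics/w3.png',cv2.resize(a,(768,576)))
E
python3 -m creep '[{"translation":[20,80,0],"roll":0,"gripper":0},{"translation":[20,80,0],"roll":0,"gripper":0},{"translation":[20,80,0],"roll":0,"gripper":0},{"translation":[20,80,0],"roll":0,"gripper":0},{"translation":[20,80,0],"roll":0,"gripper":0}]'
python3 - <<'E'
from h import *
import pickle
C,a=snap('wrist'); pickle.dump((C,a),open('w4.pkl','wb'))
for n in('latch_tab','lid_handle','case'): print(n,viewer.recognise('wrist',n)[:3])
cv2.imwrite('pics/w4.png',cv2.resize(a,(768,576)))
E
```

```text
time: 5.88
position: [0.4337, 0.1058, 0.2809]
tool_rot: [0.027, 1.0, -0.0, -0.0]
ft_force: [-0.8, -0.2, 0.3]
grip_width: 0.0743
grip_force: 0.0
latch_tab [{'bbox': [279.7, 163.4, 26.2, 60.4], 'p': 0.59}]
lid_handle [{'bbox': [261.4, 176.0, 198.6, 115.0], 'p': 0.6}]
case [{'bbox': [261.9, 152.3, 198.0, 140.9], 'p': 0.78}, {'bbox': [38.8, 95.0, 206.9, 52.6], 'p': 0.39}]
time: 6.5
position: [0.4176, 0.1873, 0.281]
tool_rot: [0.026, 1.0, -0.0, -0.0]
ft_force: [-0.7, -0.2, -0.6]
grip_width: 0.0257
grip_force: 0.0
latch_tab [{'bbox': [214.0, 178.2, 23.5, 58.7], 'p': 0.88}]
lid_handle [{'bbox': [213.1, 181.8, 23.1, 55.3], 'p': 0.69}, {'bbox': [197.8, 191.1, 189.4, 110.5], 'p': 0.66}]
case [{'bbox': [195.0, 166.2, 194.7, 139.3], 'p': 0.75}, {'bbox': [194.8, 192.1, 197.2, 115.4], 'p': 0.33}]
```

View pics/w3.png

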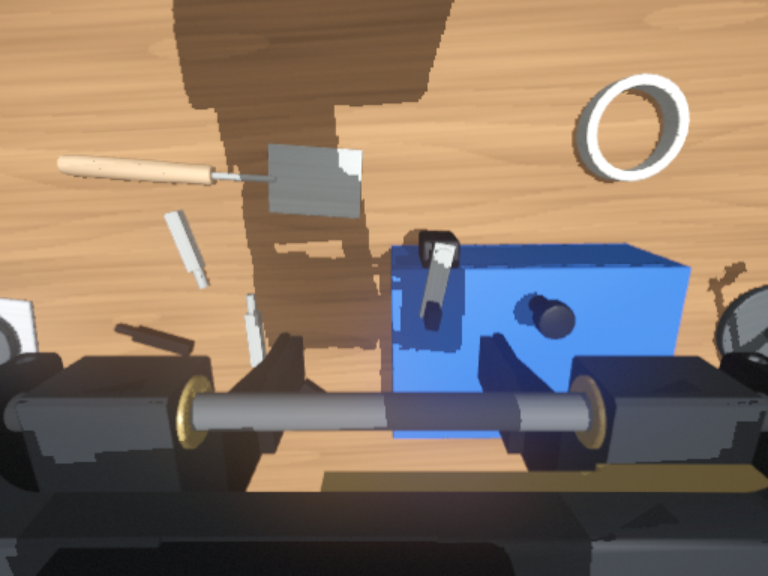

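View pics/w4.png

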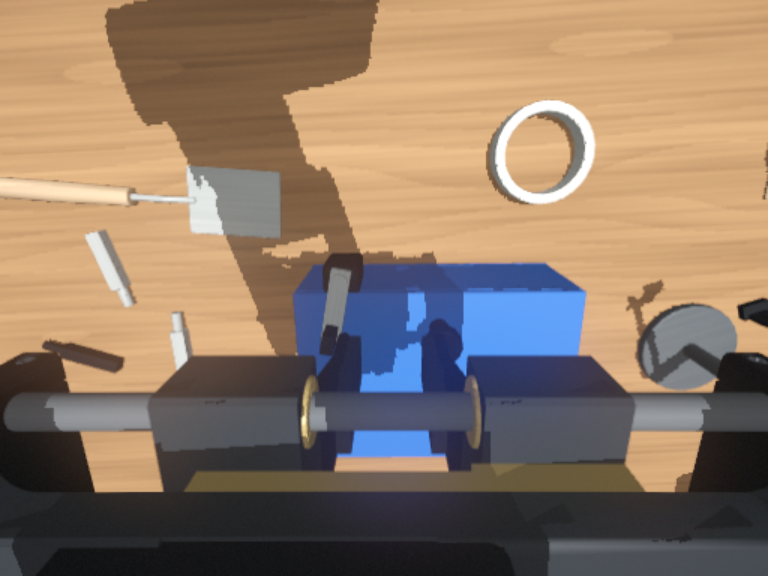

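w3: tab (433,316), pivot (440,248), knob head (554,318), lid front corners (393,267) and (689,267). w4: tab (329,340), knob (446,340), lid corners (295,291) and (584,293).

Run:
```python
from h import *
import pickle
np.set_printoptions(precision=4,suppress=True)
C3,_=pickle.load(open('w3.pkl','rb'));C4,_=pickle.load(open('w4.pkl','rb'))
P={}
for n,a,b in [('tabtop',(432,308),(328,334)),('tabmid',(432,316),(328,340)),('knob',(554,319),(446,340)),('cR',(393,267),(295,291)),('cL',(689,267),(584,293)),('stripstart',(444,245),(340,268))]:
    x,e=tri([ray(C3,np.array(a)/1.5),ray(C4,np.array(b)/1.5)]); print(n,x,e)
for C,l in((C3,[(393,267),(689,267)]),(C4,[(295,291),(584,293)])):
    r,lf=[at_z(C,np.array(p)/1.5,.0985) for p in l]; print(r,lf,np.linalg.norm(r-lf),np.arctan2(-(lf-r)[0],(lf-r)[1]))
print(at_z(C3,np.array((554,319))/1.5,.1415), at_z(C4,np.array((446,340))/1.5,.1415))
```

```text
tabtop [0.464  0.1355 0.1215] 0.0005614692482049819
tabmid [0.4697 0.1351 0.1218] 0.00013742118631747519
knob [0.4746 0.227  0.1246] 0.001410051245435983
cR [0.4367 0.1071 0.0941] 2.701879191046593e-05
cL [0.4485 0.3417 0.0991] 0.0005478304877203523
stripstart [0.4178 0.1472 0.1037] 0.0010089210684361962
[0.4355 0.1071 0.0985] [0.4481 0.3418 0.0985] 0.23503535606336778 -0.0536666363298557
[0.4353 0.1082 0.0985] [0.4493 0.3421 0.0985] 0.2343302759355527 -0.059453537200417954
[0.4691 0.2208 0.1415] [0.4653 0.2247 0.1415]
```

```bash
cat >> h.py <<'E'
CC=np.array([.522,.219]);YAW=-.054
EX=np.array([np.cos(YAW),np.sin(YAW)]);EY=np.array([-EX[1],EX[0]])
def case(x,y,z): return np.r_[CC+EX*x/1000+EY*y/1000,z/1000]
E
python3 -m creep '[{"translation":[0,0,0],"roll":0,"gripper":0},{"translation":[0,0,0],"roll":0,"gripper":0}]'
python3 - <<'E'
from h import *
print(to_tool(case(-52,-52,122)))
E
```

```text
time: 6.87
position: [0.4178, 0.1872, 0.2813]
tool_rot: [0.027, 1.0, -0.0, 0.0]
ft_force: [-0.1, -0.6, -0.2]
grip_width: 0.0018
grip_force: 0.0
[-50.3 -14.6 159.3]
```

```bash
python3 -m creep '[{"translation":[-50,-15,40],"roll":0,"gripper":0},{"translation":[-50,-15,60],"roll":0,"gripper":0},{"translation":[-50,-15,90],"roll":0,"gripper":0},{"translation":[-50,-15,125],"roll":0,"gripper":0},{"translation":[-50,-15,159],"roll":0,"gripper":0}]' 
python3 -m creep '[{"translation":[0,0,0],"roll":0,"gripper":0},{"translation":[0,0,0],"roll":0,"gripper":0},{"translation":[2,-11,0],"roll":0,"gripper":0},{"translation":[3,-22,0],"roll":0,"gripper":0},{"translation":[4,-33,0],"roll":0,"gripper":0}]'
python3 -m creep '[{"translation":[3,-8,0],"roll":0,"gripper":0},{"translation":[6,-17,0],"roll":0,"gripper":0},{"translation":[10,-24,0],"roll":0,"gripper":0},{"translation":[14,-31,0],"roll":0,"gripper":0},{"translation":[17,-35,0],"roll":0,"gripper":0}]'
python3 -m creep '[{"translation":[3,-3,0],"roll":0,"gripper":0},{"translation":[5,-6,0],"roll":0,"gripper":0},{"translation":[5,-6,0],"roll":0,"gripper":0},{"translation":[5,-6,0],"roll":0,"gripper":0}]'
python3 - <<'E'
from h import *
C,a=snap('wrist','w5.png')
E
```

```text
time: 7.28
position: [0.4675, 0.1697, 0.1211]
tool_rot: [0.027, 1.0, 0.0, 0.001]
ft_force: [-0.6, 0.4, -0.3]
grip_width: 0.0004
grip_force: 0.0
time: 7.7
position: [0.4614, 0.1375, 0.1228]
tool_rot: [0.027, 1.0, 0.001, 0.001]
ft_force: [1.8, 4.9, 0.0]
grip_width: 0.0004
grip_force: 2.0
time: 8.12
position: [0.4416, 0.1024, 0.1225]
tool_rot: [0.026, 1.0, -0.0, 0.0]
ft_force: [1.7, 2.6, -0.5]
grip_width: 0.0005
grip_force: 0.9
time: 8.45
position: [0.4392, 0.0974, 0.1228]
tool_rot: [0.026, 1.0, -0.0, 0.003]
ft_force: [5.3, 0.9, 0.4]
grip_width: 0.0004
grip_force: 2.5
```

View pics/w5.png

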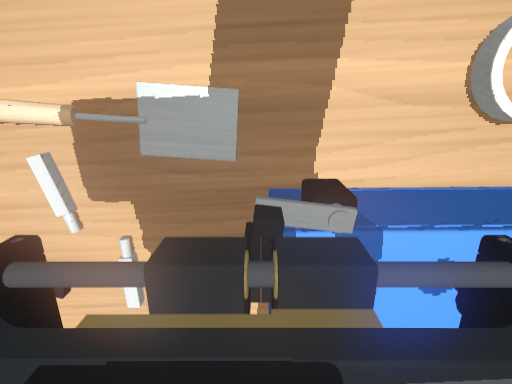

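The lever runs from the pivot at (340,217) to the tab at (262,212), so it lies along the case front and the lid is free. Next, the knob.

```bash
python3 -m creep '[{"translation":[-2,4,-35],"roll":0,"gripper":0},{"translation":[-2,4,-65],"roll":0,"gripper":40},{"translation":[-2,4,-65],"roll":0,"gripper":87},{"translation":[-2,4,-65],"roll":0,"gripper":87}]'
python3 - <<'E'
from h import *
print(to_tool(case(-50,1,188)),to_tool(case(-50,1,133.5)))
E
```

```text
time: 8.83
position: [0.4382, 0.1017, 0.1881]
tool_rot: [0.026, 1.0, -0.0, 0.0]
ft_force: [0.0, 0.9, 0.9]
grip_width: 0.0133
grip_force: 0.0
[-27.7 122.6   0. ] [-27.7 122.6  54.5]
```

```bash
python3 -m creep '[{"translation":[-28,122,0],"roll":0,"gripper":87},{"translation":[-28,122,0],"roll":0,"gripper":87},{"translation":[-28,122,0],"roll":0,"gripper":87},{"translation":[-28,122,0],"roll":0,"gripper":87},{"translation":[-28,122,0],"roll":0,"gripper":87}]' 
python3 -m creep '[{"translation":[0,0,0],"roll":0,"gripper":87},{"translation":[0,0,0],"roll":0,"gripper":87},{"translation":[0,0,20],"roll":0,"gripper":87},{"translation":[0,0,40],"roll":0,"gripper":87},{"translation":[0,0,54],"roll":0,"gripper":87}]' 
python3 -m creep '[{"translation":[0,0,0],"roll":0,"gripper":20},{"translation":[0,0,0],"roll":0,"gripper":20},{"translation":[0,0,0],"roll":0,"gripper":20},{"translation":[0,0,0],"roll":0,"gripper":20},{"translation":[0,0,0],"roll":0,"gripper":20}]' 20
python3 -m creep '[{"translation":[0,0,0],"roll":0,"gripper":20},{"translation":[0,0,0],"roll":0,"gripper":20},{"translation":[0,0,0],"roll":0,"gripper":20},{"translation":[0,0,0],"roll":0,"gripper":20},{"translation":[0,0,0],"roll":0,"gripper":20}]' 20
python3 - <<'E'
from h import *
a0=np.arctan2(43,130)
for a in np.arange(0,1.61,.1):
    v=np.array([-130*np.cos(a)+43*np.sin(a),130*np.sin(a)+43*np.cos(a)]); d=v-[-130,43]
    print(round(a,2),np.round([-d[0],-d[1]],0))
E
```

```text
time: 9.25
position: [0.4716, 0.2232, 0.1854]
tool_rot: [0.024, 1.0, -0.001, -0.002]
ft_force: [-0.9, -0.5, 0.2]
grip_width: 0.0457
grip_force: 0.0
time: 9.67
position: [0.4721, 0.2201, 0.132]
tool_rot: [0.027, 1.0, -0.0, -0.001]
ft_force: [0.1, -0.2, -0.2]
grip_width: 0.0794
grip_force: 0.0
time: 10.08
position: [0.474, 0.2219, 0.1343]
tool_rot: [0.026, 1.0, 0.0, 0.001]
ft_force: [-0.0, 0.4, 0.3]
grip_width: 0.0612
grip_force: 0.0
time: 10.5
position: [0.4735, 0.2229, 0.1334]
tool_rot: [0.027, 1.0, 0.001, 0.0]
ft_force: [-0.9, 13.5, -1.2]
grip_width: 0.0286
grip_force: 6.7
0.0 [-0. -0.]
0.1 [ -5. -13.]
0.2 [-11. -25.]
0.3 [-19. -36.]
0.4 [-27. -47.]
0.5 [-37. -57.]
0.6 [-47. -66.]
0.7 [-58. -74.]
0.8 [-70. -80.]
0.9 [-83. -86.]
1.0 [-96. -90.]
1.1 [-109.  -92.]
1.2 [-123.  -94.]
1.3 [-137.  -94.]
1.4 [-150.  -92.]
1.5 [-164.  -90.]
1.6 [-177.  -86.]
```

```bash
python3 -m creep '[{"translation":[0,1,0],"roll":0,"gripper":20},{"translation":[0,2,0],"roll":0,"gripper":20},{"translation":[0,2,0],"roll":0,"gripper":20}]' 20
python3 -m creep '[{"translation":[-5,0,-13],"roll":0,"gripper":20},{"translation":[-11,0,-25],"roll":0,"gripper":20},{"translation":[-19,0,-36],"roll":0,"gripper":20},{"translation":[-27,0,-47],"roll":0,"gripper":20},{"translation":[-37,0,-57],"roll":0,"gripper":20}]' 
python3 -m creep '[{"translation":[-10,0,-9],"roll":0,"gripper":20},{"translation":[-21,0,-17],"roll":0,"gripper":20},{"translation":[-33,0,-23],"roll":0,"gripper":20},{"translation":[-46,0,-29],"roll":0,"gripper":20},{"translation":[-59,0,-33],"roll":0,"gripper":20}]' 
python3 -m creep '[{"translation":[-13,0,-2],"roll":0,"gripper":20},{"translation":[-27,0,-4],"roll":0,"gripper":20},{"translation":[-41,0,-4],"roll":0,"gripper":20},{"translation":[-54,0,-2],"roll":0,"gripper":20},{"translation":[-68,0,0],"roll":0,"gripper":20}]' 
python3 -m creep '[{"translation":[-7,0,2],"roll":0,"gripper":20},{"translation":[-7,0,2],"roll":0,"gripper":20},{"translation":[-7,0,2],"roll":0,"gripper":20}]'
python3 - <<'E'
from h import *
C,a=snap('side','s2.png')
E
```

```text
time: 10.75
position: [0.4735, 0.2237, 0.1333]
tool_rot: [0.026, 1.0, -0.0, -0.0]
ft_force: [-0.2, -1.6, 1.9]
grip_width: 0.0271
grip_force: 20.0
time: 11.17
position: [0.5076, 0.2221, 0.189]
tool_rot: [0.026, 1.0, -0.0, -0.004]
ft_force: [-2.0, 1.5, -6.8]
grip_width: 0.0266
grip_force: 20.0
time: 11.58
position: [0.5658, 0.2196, 0.2227]
tool_rot: [0.026, 1.0, 0.0, -0.005]
ft_force: [-5.8, 1.6, 1.6]
grip_width: 0.027
grip_force: 19.9
time: 12.0
position: [0.6364, 0.2165, 0.224]
tool_rot: [0.026, 1.0, 0.001, -0.001]
ft_force: [-3.5, 3.2, 1.7]
grip_width: 0.0271
grip_force: 20.0
time: 12.25
position: [0.6457, 0.216, 0.2214]
tool_rot: [0.026, 1.0, 0.001, 0.002]
ft_force: [2.9, 4.9, 1.9]
grip_width: 0.0273
grip_force: 20.0
```

View pics/s2.png

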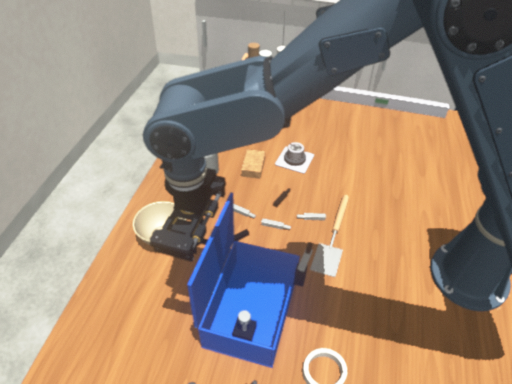

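The lid is upright in the picture, and the stirrer's pale head shows at (243,318). I'll release the knob and go look at it.

```bash
python3 -m creep '[{"translation":[0,0,0],"roll":0,"gripper":87},{"translation":[0,0,0],"roll":0,"gripper":87},{"translation":[0,0,0],"roll":0,"gripper":87},{"translation":[0,0,0],"roll":0,"gripper":87},{"translation":[0,0,0],"roll":0,"gripper":87}]' >/dev/null
python3 -m creep '[{"translation":[0,0,0],"roll":0,"gripper":87},{"translation":[0,0,-30],"roll":0,"gripper":87},{"translation":[0,0,-65],"roll":0,"gripper":87},{"translation":[0,0,-100],"roll":0,"gripper":87},{"translation":[0,0,-100],"roll":0,"gripper":87}]' 
python3 -m creep '[{"translation":[40,0,0],"roll":0,"gripper":87},{"translation":[80,0,0],"roll":0,"gripper":87},{"translation":[120,10,0],"roll":0,"gripper":87},{"translation":[160,20,0],"roll":0,"gripper":87},{"translation":[190,30,0],"roll":0,"gripper":87}]' 
python3 -m creep '[{"translation":[0,0,0],"roll":0,"gripper":87},{"translation":[0,0,0],"roll":0,"gripper":87},{"translation":[0,0,0],"roll":0,"gripper":87}]'
python3 - <<'E'
from h import *
import pickle
C,a=snap('wrist','w6.png'); pickle.dump((C,a),open('w6.pkl','wb'))
print(viewer.recognise('wrist','stirrer'),[proj(C,case(0,60,z)) for z in(81,63)])
E
python3 -m creep '[{"translation":[0,50,0],"roll":0,"gripper":87},{"translation":[0,50,30],"roll":0,"gripper":87},{"translation":[0,50,60],"roll":0,"gripper":87},{"translation":[0,50,60],"roll":0,"gripper":87},{"translation":[0,50,60],"roll":0,"gripper":87}]'
python3 - <<'E'
from h import *
import pickle
C,a=snap('wrist'); pickle.dump((C,a),open('w7.pkl','wb'))
print(viewer.recognise('wrist','stirrer'),[proj(C,case(0,60,z)) for z in(81,63)])
C6,b=pickle.load(open('w6.pkl','rb'))
def crop(C,im):
    u,v=proj(C,case(0,60,75)).astype(int); return cv2.resize(im[v-40:v+40,u-40:u+40],(400,400),interpolation=cv2.INTER_CUBIC)
print([proj(c,case(0,60,75)).astype(int)-40 for c in(C6,C)])
cv2.imwrite('pics/st.png',np.hstack([crop(C6,b),crop(C,a)]))
E
```

```text
time: 13.13
position: [0.648, 0.2156, 0.3301]
tool_rot: [0.026, 1.0, 0.001, 0.008]
ft_force: [0.9, 0.8, 1.3]
grip_width: 0.0833
grip_force: 0.0
time: 13.55
position: [0.4524, 0.2548, 0.321]
tool_rot: [0.026, 1.0, -0.0, -0.001]
ft_force: [0.2, -0.6, 0.5]
grip_width: 0.0869
grip_force: 0.0
time: 13.8
position: [0.4568, 0.255, 0.3217]
tool_rot: [0.026, 1.0, 0.0, 0.001]
ft_force: [1.1, 0.6, 0.5]
grip_width: 0.0871
grip_force: 0.0
[{'bbox': [270.9, 193.4, 16.3, 24.9], 'p': 0.76}, {'bbox': [27.6, 126.3, 30.8, 50.4], 'p': 0.48}] [array([279.3778359 , 211.08022049]), array([278.60461322, 206.7849909 ])]
time: 14.32
position: [0.4586, 0.3041, 0.2597]
tool_rot: [0.027, 1.0, -0.001, -0.002]
ft_force: [-0.0, 0.1, 0.3]
grip_width: 0.0869
grip_force: 0.0
[{'bbox': [233.2, 206.9, 22.5, 34.8], 'p': 0.81}, {'bbox': [46.2, 147.7, 75.4, 21.4], 'p': 0.44}] [array([243.72059049, 230.58319352]), array([244.52187168, 224.76344839])]
[array([239, 169]), array([203, 188])]
```

View pics/st.png

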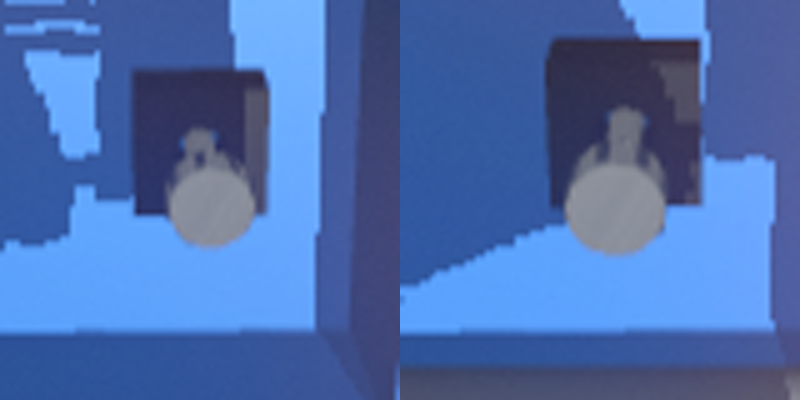

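The stirrer's top disk is at (281.2,210.2) in w6 and (246.0,229.8) in w7.

Run:
```python
from h import *
import pickle
np.set_printoptions(precision=4,suppress=True)
A=pickle.load(open('w6.pkl','rb'))[0];B=pickle.load(open('w7.pkl','rb'))[0]
print(tri([ray(A,(281.2,210.2)),ray(B,(246.0,229.8))]),at_z(A,(281.2,210.2),.081),at_z(B,(246,229.8),.081),case(0,60,81))
p=(at_z(A,(281.2,210.2),.081)+at_z(B,(246,229.8),.081))/2;p[2]=.073
print(pose()[0],to_tool(p))
```

```text
(array([0.5244, 0.2817, 0.0805]), np.float64(0.00017947741582363845)) [0.524  0.2816 0.081 ] [0.5243 0.2818 0.081 ] [0.5252 0.2789 0.081 ]
[0.4602 0.3047 0.2623] [-64.7 -19.7 189.4]
```

```bash
python3 -m creep '[{"translation":[-30,-10,20],"roll":0,"gripper":52},{"translation":[-65,-20,40],"roll":0,"gripper":52},{"translation":[-65,-20,80],"roll":0,"gripper":52},{"translation":[-65,-20,110],"roll":0,"gripper":52},{"translation":[-65,-20,110],"roll":0,"gripper":52}]' 
python3 -m creep '[{"translation":[0,0,0],"roll":0,"gripper":52},{"translation":[0,0,20],"roll":0,"gripper":52},{"translation":[0,0,45],"roll":0,"gripper":52},{"translation":[0,0,65],"roll":0,"gripper":52},{"translation":[0,0,79],"roll":0,"gripper":52}]' 
python3 -m creep '[{"translation":[0,0,0],"roll":0,"gripper":52},{"translation":[0,0,0],"roll":0,"gripper":15},{"translation":[0,0,0],"roll":0,"gripper":15},{"translation":[0,0,0],"roll":0,"gripper":15},{"translation":[0,0,0],"roll":0,"gripper":15}]' 25
python3 -m creep '[{"translation":[0,0,0],"roll":0,"gripper":15},{"translation":[0,0,0],"roll":0,"gripper":15},{"translation":[0,0,0],"roll":0,"gripper":15}]' 25
```

```text
time: 14.83
position: [0.5207, 0.2796, 0.1473]
tool_rot: [0.027, 1.0, -0.001, -0.004]
ft_force: [-1.3, -0.1, -0.7]
grip_width: 0.0613
grip_force: 0.0
time: 15.25
position: [0.5245, 0.2823, 0.0745]
tool_rot: [0.026, 1.0, 0.001, 0.002]
ft_force: [-0.4, -0.0, 0.6]
grip_width: 0.0522
grip_force: 0.0
time: 15.67
position: [0.5237, 0.282, 0.0741]
tool_rot: [0.026, 1.0, 0.001, 0.002]
ft_force: [0.4, -0.4, 0.6]
grip_width: 0.0331
grip_force: 0.0
time: 15.92
position: [0.5233, 0.2817, 0.0733]
tool_rot: [0.026, 1.0, 0.0, 0.001]
ft_force: [-0.0, -0.4, 5.5]
grip_width: 0.0249
grip_force: 25.0
```

```bash
python3 -m creep '[{"translation":[0,0,-30],"roll":0,"gripper":15},{"translation":[0,0,-65],"roll":0,"gripper":15},{"translation":[0,0,-105],"roll":0,"gripper":15},{"translation":[0,0,-145],"roll":0,"gripper":15},{"translation":[0,0,-170],"roll":0,"gripper":15}]'
python3 -m creep '[{"translation":[2,-38,0],"roll":0,"gripper":15},{"translation":[5,-76,0],"roll":0,"gripper":15},{"translation":[7,-115,0],"roll":0,"gripper":15},{"translation":[9,-154,0],"roll":0,"gripper":15},{"translation":[11,-193,0],"roll":0,"gripper":15}]'
python3 -m creep '[{"translation":[2,-38,0],"roll":0,"gripper":15},{"translation":[5,-76,0],"roll":0,"gripper":15},{"translation":[7,-115,0],"roll":0,"gripper":15},{"translation":[9,-154,0],"roll":0,"gripper":15},{"translation":[11,-193,0],"roll":0,"gripper":15}]'
python3 -m creep '[{"translation":[2,-38,0],"roll":0,"gripper":15},{"translation":[5,-76,0],"roll":0,"gripper":15},{"translation":[7,-115,0],"roll":0,"gripper":15},{"translation":[9,-154,0],"roll":0,"gripper":15},{"translation":[11,-193,0],"roll":0,"gripper":15}]'
python3 -m creep '[{"translation":[0,0,0],"roll":0,"gripper":15},{"translation":[0,0,0],"roll":0,"gripper":15},{"translation":[0,0,0],"roll":0,"gripper":15}]'
python3 - <<'E'
from h import *
import pickle
C,a=snap('wrist'); pickle.dump((C,a),open('w8.pkl','wb'))
E
python3 -m creep '[{"translation":[0,-40,0],"roll":0,"gripper":15},{"translation":[0,-80,0],"roll":0,"gripper":15},{"translation":[0,-80,0],"roll":0,"gripper":15},{"translation":[0,-80,0],"roll":0,"gripper":15},{"translation":[0,-80,0],"roll":0,"gripper":15}]'
python3 - <<'E'
from h import *
import pickle
C,a=snap('wrist'); pickle.dump((C,a),open('w9.pkl','wb'))
C8,b=pickle.load(open('w8.pkl','rb'))
def ortho(C,im,x0,y0,s,n,z):
    m=np.array([[proj(C,[x0-i*s,y0-j*s,z]) for j in range(n)] for i in range(n)],np.float32)
    return cv2.remap(im,m[...,0],m[...,1],cv2.INTER_CUBIC)
cv2.imwrite('pics/ch.png',np.hstack([ortho(c,i,.555,-.295,.0002,400,.054) for c,i in((C8,b),(C,a))]))
print(telemetry.get_obs()['q'])
E
```

```text
time: 16.33
position: [0.5235, 0.2819, 0.2459]
tool_rot: [0.026, 1.0, 0.001, 0.002]
ft_force: [0.2, 0.4, -0.7]
grip_width: 0.0253
grip_force: 25.0
time: 16.75
position: [0.5004, 0.088, 0.242]
tool_rot: [0.026, 1.0, -0.0, -0.0]
ft_force: [1.4, -0.1, 0.5]
grip_width: 0.025
grip_force: 25.0
time: 17.17
position: [0.4794, -0.1043, 0.2419]
tool_rot: [0.026, 1.0, 0.0, -0.0]
ft_force: [0.6, -0.2, -1.0]
grip_width: 0.0251
grip_force: 25.0
time: 17.58
position: [0.4583, -0.2965, 0.2418]
tool_rot: [0.026, 1.0, 0.001, -0.0]
ft_force: [0.8, -0.1, -0.5]
grip_width: 0.0253
grip_force: 25.0
time: 17.83
position: [0.4585, -0.2943, 0.2415]
tool_rot: [0.027, 1.0, 0.001, -0.001]
ft_force: [-0.2, -0.4, -1.1]
grip_width: 0.0249
grip_force: 25.0
time: 18.3
position: [0.455, -0.3728, 0.2418]
tool_rot: [0.026, 1.0, 0.001, -0.001]
ft_force: [0.1, 0.2, -1.1]
grip_width: 0.0254
grip_force: 25.0
[-8.76070763e-01  4.77660902e-01  1.52561750e+00  5.69363391e-04
  1.14084004e+00 -2.39648655e+00]
```

View pics/ch.png

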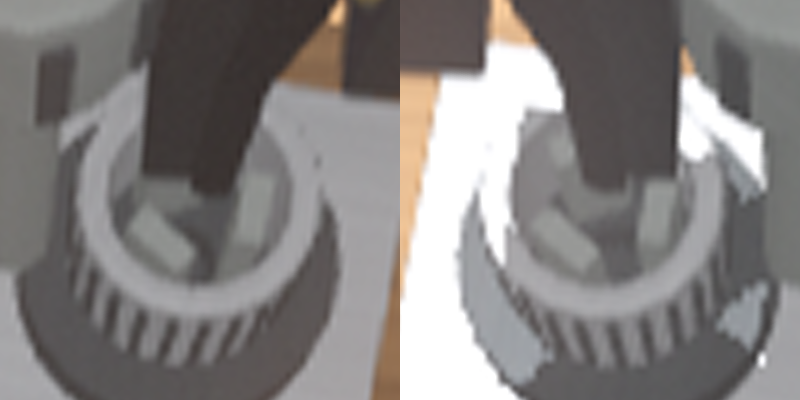

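Ring centre in both views, at 0.2 mm per pixel: column about 199, row about 194. That puts the chuck axis at (0.516, -0.335).

```bash
python3 -m creep '[{"translation":[0,0,0],"roll":0,"gripper":15},{"translation":[0,0,0],"roll":0,"gripper":15}]' >/dev/null
python3 - <<'E'
from h import *
print(to_tool([.516,-.335,.16]),pose()[0])
E
```

```text
[-58.8  41.1  82.3] [ 0.45526263 -0.37310942  0.24228284]
```

```bash
python3 -m creep '[{"translation":[-30,20,0],"roll":0,"gripper":15},{"translation":[-59,41,20],"roll":0,"gripper":15},{"translation":[-59,41,50],"roll":0,"gripper":15},{"translation":[-59,41,82],"roll":0,"gripper":15},{"translation":[-59,41,82],"roll":0,"gripper":15}]' >/dev/null
python3 -m creep '[{"translation":[0,0,0],"roll":0,"gripper":15},{"translation":[0,0,20],"roll":0,"gripper":15},{"translation":[0,0,40],"roll":0,"gripper":15},{"translation":[0,0,55],"roll":0,"gripper":15},{"translation":[0,0,60],"roll":0,"gripper":15}]'
python3 -m creep '[{"translation":[0,0,4],"roll":0,"gripper":15},{"translation":[0,0,8],"roll":0,"gripper":15},{"translation":[0,0,12],"roll":0,"gripper":15},{"translation":[0,0,12],"roll":0,"gripper":15},{"translation":[0,0,12],"roll":0,"gripper":15}]'
```

```text
time: 19.35
position: [0.5161, -0.3373, 0.1007]
tool_rot: [0.026, 1.0, -0.0, 0.0]
ft_force: [0.2, -0.5, -0.6]
grip_width: 0.0248
grip_force: 25.0
time: 19.77
position: [0.5164, -0.3372, 0.0888]
tool_rot: [0.026, 1.0, -0.0, 0.0]
ft_force: [-0.1, 0.2, -0.7]
grip_width: 0.025
grip_force: 25.0
```

```bash
python3 -m creep '[{"translation":[0,2,0],"roll":0,"gripper":15},{"translation":[0,2,0],"roll":0,"gripper":15},{"translation":[0,2,0],"roll":0,"gripper":15}]'
python3 -m creep '[{"translation":[0,0,4],"roll":0,"gripper":15},{"translation":[0,0,8],"roll":0,"gripper":15},{"translation":[0,0,10],"roll":0,"gripper":15},{"translation":[0,0,10],"roll":0,"gripper":15},{"translation":[0,0,10],"roll":0,"gripper":15}]'
```

```text
time: 20.02
position: [0.5164, -0.3349, 0.0886]
tool_rot: [0.026, 1.0, -0.0, 0.0]
ft_force: [-0.0, -0.2, -1.1]
grip_width: 0.0253
grip_force: 25.0
time: 20.43
position: [0.5161, -0.3349, 0.0778]
tool_rot: [0.026, 1.0, 0.0, -0.0]
ft_force: [0.8, 0.0, -1.8]
grip_width: 0.0252
grip_force: 25.0
```

```bash
python3 -m creep '[{"translation":[0,0,1],"roll":0,"gripper":15},{"translation":[0,0,1],"roll":0,"gripper":15},{"translation":[0,0,2],"roll":0,"gripper":15},{"translation":[0,0,2],"roll":0,"gripper":15}]'
python3 -m creep '[{"translation":[0,0,1],"roll":0,"gripper":15},{"translation":[0,0,1],"roll":0,"gripper":15}]'
```

```text
time: 20.77
position: [0.5164, -0.3351, 0.0765]
tool_rot: [0.026, 1.0, -0.0, 0.0]
ft_force: [-0.1, -0.6, -1.2]
grip_width: 0.0253
grip_force: 25.0
time: 20.93
position: [0.5169, -0.3353, 0.0763]
tool_rot: [0.026, 1.0, -0.0, 0.001]
ft_force: [0.1, 2.1, 4.6]
grip_width: 0.0252
grip_force: 25.0
```

```bash
python3 -m creep '[{"translation":[0,0,0],"roll":0,"gripper":28},{"translation":[0,0,0],"roll":0,"gripper":35},{"translation":[0,0,0],"roll":0,"gripper":87},{"translation":[0,0,0],"roll":0,"gripper":87},{"translation":[0,0,0],"roll":0,"gripper":87}]'
python3 -m creep '[{"translation":[0,0,0],"roll":0,"gripper":87},{"translation":[0,0,0],"roll":0,"gripper":87},{"translation":[0,0,10],"roll":0,"gripper":87},{"translation":[0,0,22],"roll":0,"gripper":87},{"translation":[0,0,32],"roll":0,"gripper":87}]'
python3 -m creep '[{"translation":[0,0,0],"roll":0,"gripper":87},{"translation":[0,0,0],"roll":0,"gripper":45},{"translation":[0,0,0],"roll":0,"gripper":45},{"translation":[0,0,0],"roll":0,"gripper":45},{"translation":[0,0,0],"roll":0,"gripper":45}]' 50
python3 -m creep '[{"translation":[0,0,0],"roll":0,"gripper":45},{"translation":[0,0,0],"roll":0,"gripper":45},{"translation":[0,0,0],"roll":0,"gripper":45}]' 50
```

```text
time: 21.35
position: [0.5161, -0.3349, 0.075]
tool_rot: [0.026, 1.0, 0.0, -0.0]
ft_force: [-0.3, -0.1, -0.3]
grip_width: 0.0468
grip_force: 0.0
time: 21.77
position: [0.5159, -0.3347, 0.0418]
tool_rot: [0.026, 1.0, 0.0, -0.0]
ft_force: [-0.6, 0.4, 0.6]
grip_width: 0.08
grip_force: 0.0
time: 22.18
position: [0.5166, -0.3353, 0.0437]
tool_rot: [0.026, 1.0, -0.0, 0.0]
ft_force: [0.1, 0.7, -0.7]
grip_width: 0.0679
grip_force: 0.0
time: 22.43
position: [0.5163, -0.3348, 0.0436]
tool_rot: [0.026, 1.0, 0.0, 0.0]
ft_force: [1.3, 4.0, 2.6]
grip_width: 0.0494
grip_force: 8.7
```

```bash
python3 -m creep '[{"translation":[0,0,0],"roll":0,"gripper":45},{"translation":[0,0,0],"roll":6,"gripper":45},{"translation":[0,0,0],"roll":13,"gripper":45},{"translation":[0,0,0],"roll":20,"gripper":45},{"translation":[0,0,0],"roll":27,"gripper":45}]' 50
python3 -m creep '[{"translation":[0,0,0],"roll":7,"gripper":45},{"translation":[0,0,0],"roll":14,"gripper":45},{"translation":[0,0,0],"roll":21,"gripper":45},{"translation":[0,0,0],"roll":28,"gripper":45},{"translation":[0,0,0],"roll":33,"gripper":45}]' 50
python3 -c "
from rig import telemetry as t;o=t.get_obs();print(o['moment'],o['q'][5])"
python3 -m creep '[{"translation":[0,0,0],"roll":4,"gripper":45},{"translation":[0,0,0],"roll":8,"gripper":45},{"translation":[0,0,0],"roll":12,"gripper":45},{"translation":[0,0,0],"roll":15,"gripper":45},{"translation":[0,0,0],"roll":15,"gripper":45}]' 55
python3 -c "
from rig import telemetry as t;o=t.get_obs();print(o['moment'],o['q'][5])"
```

```text
time: 22.85
position: [0.5166, -0.3341, 0.0436]
tool_rot: [0.261, 0.965, 0.0, -0.0]
ft_force: [2.2, 3.6, 2.2]
grip_width: 0.0489
grip_force: 50.0
time: 23.27
position: [0.5172, -0.3335, 0.0436]
tool_rot: [0.524, 0.852, 0.001, 0.0]
ft_force: [4.5, 5.1, 2.1]
grip_width: 0.0488
grip_force: 50.0
[ 0.80170104 -0.70923688  0.61936125] -1.2247946819071454
time: 23.68
position: [0.5176, -0.3333, 0.0436]
tool_rot: [0.629, 0.778, 0.001, 0.0]
ft_force: [3.5, 4.9, 1.0]
grip_width: 0.0487
grip_force: 55.0
[ 0.79090344 -0.73146489  0.33705969] -0.9669114285077498
```

```bash
python3 -m creep '[{"translation":[0,0,0],"roll":4,"gripper":45},{"translation":[0,0,0],"roll":7,"gripper":45},{"translation":[0,0,0],"roll":10,"gripper":45},{"translation":[0,0,0],"roll":10,"gripper":45}]' 60
python3 - <<'E'
from h import *
o=telemetry.get_obs();print(o['moment'],o['q'][5])
E
```

```text
time: 24.02
position: [0.5179, -0.3333, 0.0436]
tool_rot: [0.694, 0.72, 0.001, 0.0]
ft_force: [5.6, 5.9, 1.2]
grip_width: 0.0485
grip_force: 60.0
[ 0.81559768 -0.87038444  0.65979889] -0.7932785095588236
```

```bash
python3 -m creep '[{"translation":[0,0,0],"roll":0,"gripper":87},{"translation":[0,0,0],"roll":0,"gripper":87},{"translation":[0,0,0],"roll":0,"gripper":87},{"translation":[0,0,0],"roll":0,"gripper":87},{"translation":[0,0,0],"roll":0,"gripper":87}]' >/dev/null
python3 -m creep '[{"translation":[0,0,-20],"roll":0,"gripper":87},{"translation":[0,0,-60],"roll":0,"gripper":87},{"translation":[0,0,-100],"roll":0,"gripper":87},{"translation":[0,0,-140],"roll":0,"gripper":87},{"translation":[0,0,-180],"roll":0,"gripper":87}]'
python3 -m creep '[{"translation":[0,0,0],"roll":-35,"gripper":87},{"translation":[0,0,0],"roll":-35,"gripper":87},{"translation":[0,0,0],"roll":-35,"gripper":87},{"translation":[0,0,0],"roll":-35,"gripper":87},{"translation":[0,0,0],"roll":-35,"gripper":87}]' >/dev/null
python3 -m creep '[{"translation":[0,0,0],"roll":-35,"gripper":87},{"translation":[0,0,0],"roll":-35,"gripper":87},{"translation":[0,0,0],"roll":-35,"gripper":87},{"translation":[0,0,0],"roll":-35,"gripper":87},{"translation":[0,0,0],"roll":-35,"gripper":87}]' >/dev/null
python3 -m creep '[{"translation":[40,0,0],"roll":-15,"gripper":87},{"translation":[80,0,0],"roll":-15,"gripper":87},{"translation":[80,0,0],"roll":-15,"gripper":87},{"translation":[80,0,0],"roll":-15,"gripper":87},{"translation":[80,0,0],"roll":-15,"gripper":87}]'
python3 - <<'E'
from h import *
import pickle
C,a=snap('wrist');D,b=snap('side'); pickle.dump((C,a),open('w10.pkl','wb'))
def crop(C,im,P,r,n):
    u,v=proj(C,P).astype(int); print(u-r,v-r); return cv2.resize(im[max(v-r,0):v+r,u-r:u+r],(n,n),interpolation=cv2.INTER_CUBIC)
cv2.imwrite('pics/chk.png',np.hstack([crop(C,a,[.516,-.335,.06],50,400),crop(D,b,[.516,-.335,.05],24,400)]))
E
```

```text
time: 24.85
position: [0.5156, -0.335, 0.2248]
tool_rot: [0.695, 0.719, -0.0, -0.0]
ft_force: [0.4, -0.8, -0.5]
grip_width: 0.0866
grip_force: 0.0
time: 26.1
position: [0.4405, -0.3111, 0.2238]
tool_rot: [0.027, 1.0, -0.001, 0.001]
ft_force: [0.2, -0.3, -0.3]
grip_width: 0.0872
grip_force: 0.0
194 191
272 123
```

View pics/chk.png

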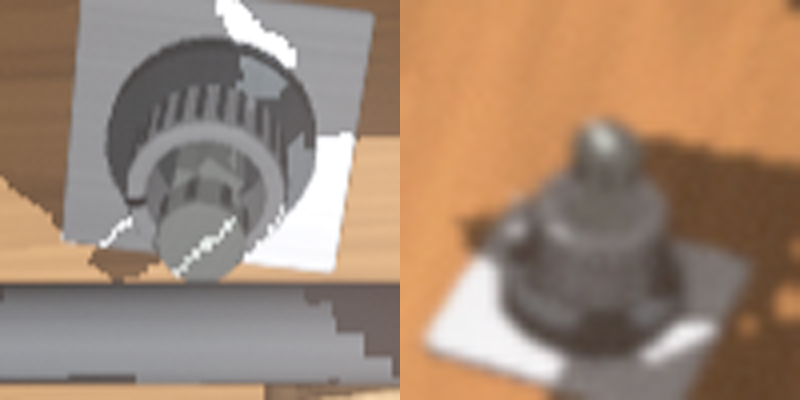

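The stirrer stands upright in the chuck in both crops: wrist head at (200,240), side head at (605,150). I'll check how far the sleeve mark turned, from positions in the images.

Run:
```python
from h import *
import pickle
np.set_printoptions(precision=1,suppress=True)
D=cam('side');C=pickle.load(open('w10.pkl','rb'))[0];c=np.array([.516,-.335])
print('side blob now',[(at_z(D,(285.8,151.6),z)[:2]-c)*1000 for z in(.03,.054)])
print('wrist spot now',[(at_z(C,(194+133/4,191+203/4),z)[:2]-c)*1000 for z in(.038,.054)])
s0=cv2.imread('pics/side0.png'); b=np.asarray(viewer.camera('side'))
u,v=proj(D,[.516,-.335,.045]).astype(int)
x=cv2.resize(s0,(512,384))[v-24:v+24,u-24:u+24]; y=b[v-24:v+24,u-24:u+24]
C1,a1=pickle.load(open('w1.pkl','rb')); C8,a8=pickle.load(open('w8.pkl','rb')); C10,a10=pickle.load(open('w10.pkl','rb'))
def ortho(C,im):
    m=np.array([[proj(C,[.556-i*.0004,-.295-j*.0004,.054]) for j in range(200)] for i in range(200)],np.float32)
    return cv2.resize(cv2.remap(im,m[...,0],m[...,1],cv2.INTER_CUBIC),(300,300))
f=lambda i:cv2.resize(i,(300,300),interpolation=cv2.INTER_CUBIC)
cv2.imwrite('pics/cmp.png',np.vstack([np.hstack([f(x),ortho(C1,a1)]),np.hstack([f(y),ortho(C10,a10)])]))
```

```text
side blob now [array([31.8,  3. ]), array([28. , 32.4])]
wrist spot now [array([ 10.2, -24.5]), array([  2. , -21.9])]
```

View pics/cmp.png

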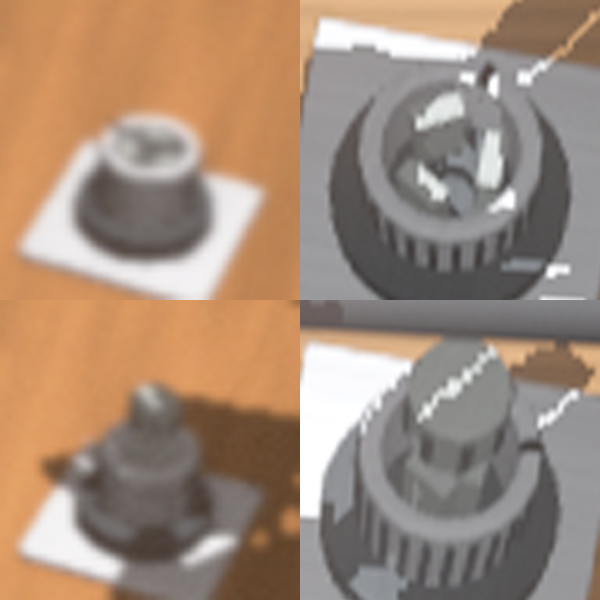

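The notch moved from (485,72) to (530,446) about the ring centre (450,150/450). That is roughly 65°, less than the 85° I turned, so the grip probably slipped. I'll regrasp and turn further.

```bash
python3 -m creep '[{"translation":[0,0,0],"roll":0,"gripper":87},{"translation":[0,0,0],"roll":0,"gripper":87}]' >/dev/null
python3 - <<'E'
from h import *
print(to_tool([.516,-.335,.16]),pose()[0])
E
```

```text
[-76.2 -20.3  63.3] [ 0.44091037 -0.31071959  0.22324881]
```

```bash
python3 -m creep '[{"translation":[-38,-10,20],"roll":0,"gripper":87},{"translation":[-76,-20,40],"roll":0,"gripper":87},{"translation":[-76,-20,63],"roll":0,"gripper":87},{"translation":[-76,-20,63],"roll":0,"gripper":87},{"translation":[-76,-20,63],"roll":0,"gripper":87}]'
python3 -m creep '[{"translation":[0,0,30],"roll":0,"gripper":87},{"translation":[0,0,60],"roll":0,"gripper":87},{"translation":[0,0,90],"roll":0,"gripper":87},{"translation":[0,0,116],"roll":0,"gripper":87},{"translation":[0,0,116],"roll":0,"gripper":87}]'
python3 -m creep '[{"translation":[0,0,0],"roll":0,"gripper":40},{"translation":[0,0,0],"roll":0,"gripper":40},{"translation":[0,0,0],"roll":0,"gripper":40},{"translation":[0,0,0],"roll":0,"gripper":40},{"translation":[0,0,0],"roll":0,"gripper":40}]' 60
python3 -m creep '[{"translation":[0,0,0],"roll":0,"gripper":40},{"translation":[0,0,0],"roll":0,"gripper":40},{"translation":[0,0,0],"roll":0,"gripper":40},{"translation":[0,0,0],"roll":0,"gripper":40},{"translation":[0,0,0],"roll":0,"gripper":40}]' 60
python3 -c "
from rig import telemetry as t;o=t.get_obs();print(o['moment'],o['q'][5])"
python3 -m creep '[{"translation":[0,0,0],"roll":4,"gripper":40},{"translation":[0,0,0],"roll":8,"gripper":40},{"translation":[0,0,0],"roll":12,"gripper":40},{"translation":[0,0,0],"roll":16,"gripper":40},{"translation":[0,0,0],"roll":16,"gripper":40}]' 60
python3 -c "
from rig import telemetry as t;o=t.get_obs();print(o['moment'],o['q'][5])"
python3 -m creep '[{"translation":[0,0,0],"roll":3,"gripper":40},{"translation":[0,0,0],"roll":6,"gripper":40},{"translation":[0,0,0],"roll":9,"gripper":40},{"translation":[0,0,0],"roll":9,"gripper":40}]' 60
python3 -c "
from rig import telemetry as t;o=t.get_obs();print(o['moment'],o['q'][5])"
```

```text
time: 26.83
position: [0.5144, -0.3332, 0.1584]
tool_rot: [0.026, 1.0, 0.002, -0.002]
ft_force: [-0.2, -0.3, -0.3]
grip_width: 0.0869
grip_force: 0.0
time: 27.25
position: [0.5122, -0.3321, 0.041]
tool_rot: [0.026, 1.0, 0.003, -0.003]
ft_force: [-0.3, 0.2, -0.1]
grip_width: 0.0865
grip_force: 0.0
time: 27.67
position: [0.5158, -0.3349, 0.0461]
tool_rot: [0.026, 1.0, -0.001, 0.001]
ft_force: [0.1, 0.2, 0.1]
grip_width: 0.0617
grip_force: 0.0
time: 28.08
position: [0.5153, -0.3346, 0.045]
tool_rot: [0.026, 1.0, -0.001, 0.0]
ft_force: [-1.3, -0.9, 4.8]
grip_width: 0.0487
grip_force: 60.0
[0.01699487 0.0512229  0.36399988] -2.276543154522969
time: 28.5
position: [0.5154, -0.334, 0.045]
tool_rot: [0.165, 0.986, -0.0, 0.0]
ft_force: [0.1, 0.4, 6.4]
grip_width: 0.0482
grip_force: 60.0
[ 0.2203132  -0.07683233  0.32451497] -1.995990855495666
time: 28.83
position: [0.5156, -0.3336, 0.045]
tool_rot: [0.24, 0.971, -0.0, 0.0]
ft_force: [0.7, 2.1, 6.2]
grip_width: 0.049
grip_force: 60.0
[ 0.33639609 -0.24415228  1.03498634] -1.8415244884877613
```

```bash
python3 -m creep '[{"translation":[0,0,0],"roll":0,"gripper":87},{"translation":[0,0,0],"roll":0,"gripper":87},{"translation":[0,0,0],"roll":0,"gripper":87},{"translation":[0,0,0],"roll":0,"gripper":87},{"translation":[0,0,0],"roll":0,"gripper":87}]' >/dev/null
python3 -m creep '[{"translation":[0,0,-20],"roll":0,"gripper":87},{"translation":[0,0,-60],"roll":0,"gripper":87},{"translation":[0,0,-100],"roll":0,"gripper":87},{"translation":[0,0,-140],"roll":0,"gripper":87},{"translation":[0,0,-180],"roll":0,"gripper":87}]' >/dev/null
python3 -m creep '[{"translation":[40,0,0],"roll":-25,"gripper":87},{"translation":[80,0,0],"roll":-25,"gripper":87},{"translation":[80,0,0],"roll":-25,"gripper":87},{"translation":[80,0,0],"roll":-25,"gripper":87},{"translation":[80,0,0],"roll":-25,"gripper":87}]'
python3 - <<'E'
from h import *
import pickle
C,a=snap('wrist'); pickle.dump((C,a),open('w11.pkl','wb'))
for f in('w1','w10','w11'):
    C,a=pickle.load(open(f+'.pkl','rb')); g=cv2.cvtColor(a,cv2.COLOR_BGR2GRAY).astype(np.float32)
    row=[]
    for d in range(0,360,4): # clockwise from +x
        t=np.radians(d); px=np.array([[proj(C,[.516+r*np.cos(t),-.335-r*np.sin(t),.054]) for r in np.arange(.020,.0245,.0005)]],np.float32)
        row.append(cv2.remap(g,px[...,0],px[...,1],cv2.INTER_LINEAR).min())
    print(f,[(4*i,int(v)) for i,v in enumerate(row) if v<75 or v<min(row)+12])
E
```

```text
time: 30.08
position: [0.4436, -0.2963, 0.2244]
tool_rot: [0.026, 1.0, 0.0, -0.0]
ft_force: [-0.4, -0.7, 0.5]
grip_width: 0.0872
grip_force: 0.0
w1 [(24, 78)]
w10 [(88, 71)]
w11 [(84, 76), (88, 74)]
```

Run:
```python
from h import *
import pickle
def ortho(C,im,n=200,s=.0004):
    m=np.array([[proj(C,[.556-i*s,-.295-j*s,.054]) for j in range(n)] for i in range(n)],np.float32)
    return cv2.remap(im,m[...,0],m[...,1],cv2.INTER_CUBIC)
ims=[]
for f in('w1','w8','w9','w10','w11'):
    C,a=pickle.load(open(f+'.pkl','rb')); o=ortho(C,a)
    p=cv2.warpPolar(o,(90,360),(100,100),90,cv2.INTER_LINEAR) # rows angle cw from +y_img? 0=right,cw down
    p=np.roll(p,90,axis=0) # 0 = up (+x), clockwise
    ims.append(cv2.resize(p[:180,30:80],(150,540)))
cv2.imwrite('pics/pol.png',np.hstack(ims))
```

```text
(no output)
```

View pics/pol.png

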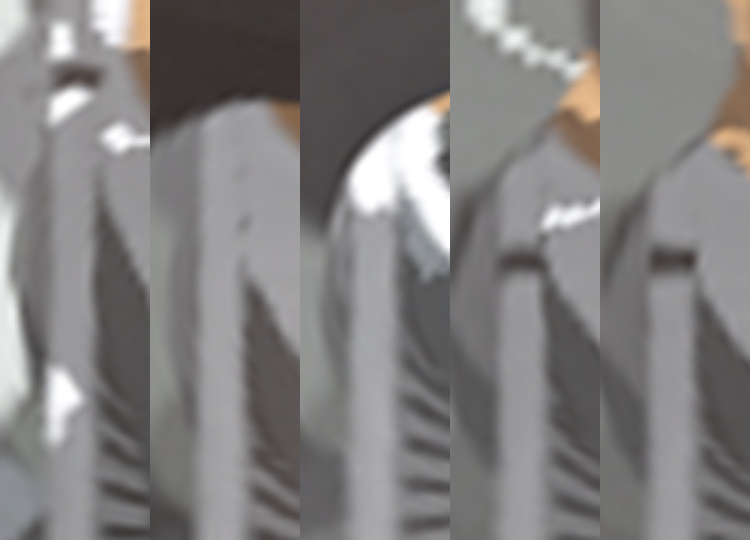

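The mark sits at about 25° before turning and 87° after, the same in w10 and w11. So the first turn gave about 62° (1.08 rad), and the second grasp slipped completely. I'll regrasp in another orientation, turn slowly, and log the torque.

```bash
python3 -m creep '[{"translation":[0,0,0],"roll":-28,"gripper":87},{"translation":[0,0,0],"roll":-28,"gripper":87},{"translation":[0,0,0],"roll":-28,"gripper":87},{"translation":[0,0,0],"roll":-28,"gripper":87},{"translation":[0,0,0],"roll":-28,"gripper":87}]' >/dev/null
python3 -m creep '[{"translation":[0,0,0],"roll":0,"gripper":87},{"translation":[0,0,0],"roll":0,"gripper":87}]'
python3 - <<'E'
from h import *
o=telemetry.get_obs();print(to_tool([.516,-.335,.16]),o['q'][5],o['moment'],o['joint_torque'][5])
E
```

```text
time: 30.72
position: [0.4446, -0.2969, 0.2241]
tool_rot: [-0.215, 0.977, 0.0, 0.0]
ft_force: [0.2, 0.1, -0.1]
grip_width: 0.087
grip_force: 0.0
[-48.8 -64.6  64.1] -2.801814398549882 [ 0.15957653 -0.14884693 -0.01930583] 0.010008021199610084
```

```bash
cat > m.sh <<'E'
python3 -c "
from rig import telemetry as t;o=t.get_obs();print('M',round(o['moment'][2],2),'tq',round(o['joint_torque'][5],2),'q6',round(o['q'][5],3),'w',o['grip_width'],'g',o['grip_force'])"
E
python3 -m creep '[{"translation":[-24,-32,20],"roll":0,"gripper":87},{"translation":[-49,-65,40],"roll":0,"gripper":87},{"translation":[-49,-65,64],"roll":0,"gripper":87},{"translation":[-49,-65,64],"roll":0,"gripper":87},{"translation":[-49,-65,64],"roll":0,"gripper":87}]' >/dev/null
python3 -m creep '[{"translation":[0,0,30],"roll":0,"gripper":87},{"translation":[0,0,60],"roll":0,"gripper":87},{"translation":[0,0,90],"roll":0,"gripper":87},{"translation":[0,0,116],"roll":0,"gripper":87},{"translation":[0,0,116],"roll":0,"gripper":87}]' >/dev/null
python3 -m creep '[{"translation":[0,0,0],"roll":0,"gripper":30},{"translation":[0,0,0],"roll":0,"gripper":30},{"translation":[0,0,0],"roll":0,"gripper":30},{"translation":[0,0,0],"roll":0,"gripper":30},{"translation":[0,0,0],"roll":0,"gripper":30}]' 60 >/dev/null
python3 -m creep '[{"translation":[0,0,0],"roll":0,"gripper":30},{"translation":[0,0,0],"roll":0,"gripper":30},{"translation":[0,0,0],"roll":0,"gripper":30},{"translation":[0,0,0],"roll":0,"gripper":30},{"translation":[0,0,0],"roll":0,"gripper":30}]' 60; sh m.sh
python3 -c "
from h import *
import pickle
pickle.dump(snap('wrist'),open('w12.pkl','wb'))"
python3 -m creep '[{"translation":[0,0,0],"roll":3,"gripper":30},{"translation":[0,0,0],"roll":3,"gripper":30}]'>/dev/null; sh m.sh
python3 -m creep '[{"translation":[0,0,0],"roll":3,"gripper":30},{"translation":[0,0,0],"roll":3,"gripper":30}]'>/dev/null; sh m.sh
python3 -m creep '[{"translation":[0,0,0],"roll":3,"gripper":30},{"translation":[0,0,0],"roll":3,"gripper":30}]'>/dev/null; sh m.sh
python3 -m creep '[{"translation":[0,0,0],"roll":3,"gripper":30},{"translation":[0,0,0],"roll":3,"gripper":30}]'; sh m.sh
python3 -c "
from h import *
import pickle
pickle.dump(snap('wrist'),open('w13.pkl','wb'))
def ortho(C,im,n=200,s=.0004):
    m=np.array([[proj(C,[.556-i*s,-.295-j*s,.054]) for j in range(n)] for i in range(n)],np.float32)
    return cv2.remap(im,m[...,0],m[...,1],cv2.INTER_CUBIC)
for f in('w10','w12','w13'):
    C,a=pickle.load(open(f+'.pkl','rb')); g=cv2.cvtColor(ortho(C,a),cv2.COLOR_BGR2GRAY)
    p=np.roll(cv2.warpPolar(g,(90,360),(100,100),90,cv2.INTER_LINEAR),90,axis=0)[:,52:60].mean(1)
    print(f,[int(v) for v in p[60:150:3]])
"
```

```text
time: 32.38
position: [0.5167, -0.3354, 0.0451]
tool_rot: [-0.217, 0.976, -0.001, 0.0]
ft_force: [-0.6, -0.8, 6.0]
grip_width: 0.0492
grip_force: 60.0
M 0.13 tq 0.16 q6 -2.764 w 0.049161313019292704 g 59.996336152689764
M 0.33 tq 0.53 q6 -2.711 w 0.04903890767507056 g 59.99764194188174
M 0.34 tq 0.61 q6 -2.659 w 0.04924455026733585 g 59.997433311946224
M 0.41 tq 0.68 q6 -2.607 w 0.04923656169319758 g 59.99710510324803
time: 33.1
position: [0.5166, -0.3352, 0.0451]
tool_rot: [-0.114, 0.993, -0.001, 0.0]
ft_force: [-0.7, -0.1, 6.2]
grip_width: 0.0495
grip_force: 60.0
M 0.52 tq 0.76 q6 -2.555 w 0.04951222721004893 g 59.99699146734201
w10 [152, 150, 151, 151, 149, 153, 146, 122, 87, 65, 100, 141, 153, 150, 151, 151, 150, 151, 152, 152, 151, 150, 151, 152, 152, 152, 152, 153, 154, 155]
w12 [86, 82, 95, 163, 166, 169, 167, 152, 57, 57, 93, 170, 169, 169, 169, 167, 167, 170, 171, 170, 171, 171, 171, 173, 173, 174, 175, 175, 176, 176]
w13 [96, 93, 91, 89, 87, 81, 108, 166, 167, 170, 169, 145, 55, 57, 114, 170, 170, 170, 170, 168, 169, 172, 172, 171, 172, 172, 172, 173, 174, 175]
```

The sleeve is turning with the fingers now: the mark went from 86° to 98° with torque rising. I'll go on, and check for spring-back while releasing.

```bash
cat > mark.py <<'E'
from h import *
C,im=snap('wrist'); n,s=200,.0004
m=np.array([[proj(C,[.556-i*s,-.295-j*s,.054]) for j in range(n)] for i in range(n)],np.float32)
g=cv2.cvtColor(cv2.remap(im,m[...,0],m[...,1],cv2.INTER_CUBIC),cv2.COLOR_BGR2GRAY)
p=np.roll(cv2.warpPolar(g,(90,360),(100,100),90,cv2.INTER_LINEAR),90,axis=0)[:,52:60].mean(1)
print('dark',[i for i in range(40,200) if p[i]<75])
E
python3 -m creep '[{"translation":[0,0,0],"roll":3,"gripper":30},{"translation":[0,0,0],"roll":3,"gripper":30}]'>/dev/null; sh m.sh
python3 -m creep '[{"translation":[0,0,0],"roll":3,"gripper":30},{"translation":[0,0,0],"roll":3,"gripper":30}]'>/dev/null; sh m.sh
python3 -m creep '[{"translation":[0,0,0],"roll":3,"gripper":30},{"translation":[0,0,0],"roll":3,"gripper":30}]'; sh m.sh
python3 mark.py
python3 -m creep '[{"translation":[0,0,0],"roll":2,"gripper":30},{"translation":[0,0,0],"roll":2,"gripper":30}]'; sh m.sh
python3 mark.py
```

```text
M 0.57 tq 0.83 q6 -2.503 w 0.049238499643974046 g 59.997057384462096
M 0.6 tq 0.91 q6 -2.451 w 0.04933865502808964 g 59.99696419079555
time: 33.65
position: [0.5166, -0.3349, 0.0451]
tool_rot: [-0.036, 0.999, -0.001, -0.0]
ft_force: [-0.7, 0.1, 6.6]
grip_width: 0.049
grip_force: 60.0
M 0.7 tq 0.98 q6 -2.399 w 0.049029721596169924 g 59.9967597592331
dark [104, 105, 106, 107, 108, 109, 110]
time: 33.87
position: [0.5166, -0.3348, 0.0451]
tool_rot: [-0.02, 1.0, -0.001, -0.0]
ft_force: [-0.2, 0.5, 7.7]
grip_width: 0.0494
grip_force: 60.0
M 0.89 tq 1.08 q6 -2.365 w 0.04937476067968273 g 59.99664804854547
dark [87, 106, 107, 108, 109, 110, 111]
```

```bash
python3 -m creep '[{"translation":[0,0,0],"roll":0,"gripper":52},{"translation":[0,0,0],"roll":0,"gripper":52}]' 10; sh m.sh; python3 mark.py
python3 -m creep '[{"translation":[0,0,0],"roll":0,"gripper":56},{"translation":[0,0,0],"roll":0,"gripper":56},{"translation":[0,0,0],"roll":0,"gripper":56}]'; sh m.sh; python3 mark.py
```

```text
time: 34.08
position: [0.5162, -0.3346, 0.044]
tool_rot: [-0.017, 1.0, 0.0, -0.0]
ft_force: [-0.2, 0.3, -0.2]
grip_width: 0.0516
grip_force: 0.0
M 0.0 tq -0.02 q6 -2.362 w 0.05162095995666364 g 0.0
dark [90]
time: 34.38
position: [0.516, -0.3348, 0.0439]
tool_rot: [-0.017, 1.0, 0.0, -0.0]
ft_force: [-1.0, 0.1, -0.2]
grip_width: 0.0555
grip_force: 0.0
M -0.02 tq 0.0 q6 -2.362 w 0.055488000180386465 g 0.0
dark []
```

On release the sleeve partly sprang back: torque 1.08 is well past the 0.35 N m self-lock. I'll regrasp 20° back, tighten to a moderate torque, unload the twist before opening, and check the mark.

```bash
python3 -m creep '[{"translation":[0,0,0],"roll":-6,"gripper":62},{"translation":[0,0,0],"roll":-13,"gripper":62},{"translation":[0,0,0],"roll":-20,"gripper":62},{"translation":[0,0,0],"roll":-20,"gripper":62},{"translation":[0,0,0],"roll":-20,"gripper":62}]'>/dev/null; python3 mark.py
python3 -m creep '[{"translation":[0,0,0],"roll":0,"gripper":30},{"translation":[0,0,0],"roll":0,"gripper":30},{"translation":[0,0,0],"roll":0,"gripper":30},{"translation":[0,0,0],"roll":0,"gripper":30},{"translation":[0,0,0],"roll":0,"gripper":30}]' 60 >/dev/null; sh m.sh; python3 mark.py
python3 -m creep '[{"translation":[0,0,0],"roll":3,"gripper":30},{"translation":[0,0,0],"roll":3,"gripper":30}]'>/dev/null; sh m.sh;
python3 -m creep '[{"translation":[0,0,0],"roll":3,"gripper":30},{"translation":[0,0,0],"roll":3,"gripper":30}]'>/dev/null; sh m.sh
python3 -m creep '[{"translation":[0,0,0],"roll":3,"gripper":30},{"translation":[0,0,0],"roll":3,"gripper":30}]'>/dev/null; sh m.sh; python3 mark.py
```

```text
dark [84, 85, 86, 87, 88, 89, 90]
M 0.01 tq -0.01 q6 -2.711 w 0.04952219865108632 g 60.00169391016243
dark [84, 85, 86, 87, 88, 89, 90]
M 0.2 tq 0.53 q6 -2.659 w 0.04945620941920871 g 60.00309699011268
M 0.33 tq 0.62 q6 -2.608 w 0.049318658511021705 g 60.00246820025495
M 0.5 tq 0.71 q6 -2.556 w 0.049051991475975575 g 60.00170345047081
dark [93, 94, 95, 96, 97, 98]
```

```bash
python3 -m creep '[{"translation":[0,0,0],"roll":-1,"gripper":30},{"translation":[0,0,0],"roll":-1,"gripper":30}]'>/dev/null; sh m.sh
python3 -m creep '[{"translation":[0,0,0],"roll":-0.5,"gripper":30},{"translation":[0,0,0],"roll":-0.5,"gripper":30}]'>/dev/null; sh m.sh;python3 mark.py
```

```text
M 0.3 tq 0.24 q6 -2.574 w 0.0495201300731544 g 60.00011191870726
M 0.25 tq 0.17 q6 -2.581 w 0.04936211148765819 g 60.00010117437341
dark [91, 92, 93, 94, 95, 96, 97]
```

```bash
python3 -m creep '[{"translation":[0,0,0],"roll":-1,"gripper":30},{"translation":[0,0,0],"roll":-1,"gripper":30}]'>/dev/null; sh m.sh;python3 mark.py
python3 -m creep '[{"translation":[0,0,0],"roll":-1,"gripper":30},{"translation":[0,0,0],"roll":-1,"gripper":30}]'>/dev/null; sh m.sh;python3 mark.py
python3 -m creep '[{"translation":[0,0,0],"roll":0,"gripper":30},{"translation":[0,0,0],"roll":0,"gripper":30},{"translation":[0,0,0],"roll":0,"gripper":30},{"translation":[0,0,0],"roll":0,"gripper":30}]'>/dev/null; sh m.sh;python3 mark.py
```

```text
M 0.29 tq 0.17 q6 -2.599 w 0.049397778425994056 g 60.00028551708965
dark [90, 91, 92, 93, 94, 95, 96]
M 0.24 tq 0.15 q6 -2.617 w 0.0497989995283237 g 60.00038860554923
dark [89, 90, 91, 92, 93, 94, 95]
M 0.24 tq 0.28 q6 -2.616 w 0.049427792582860446 g 60.000762869094615
dark [89, 90, 91, 92, 93, 94, 95]
```

```bash
for i in 1; do :; done
python3 -m creep '[{"translation":[0,0,0],"roll":-3,"gripper":30},{"translation":[0,0,0],"roll":-3,"gripper":30},{"translation":[0,0,0],"roll":-3,"gripper":30}]'>/dev/null; sh m.sh;python3 mark.py
python3 -m creep '[{"translation":[0,0,0],"roll":-3,"gripper":30},{"translation":[0,0,0],"roll":-3,"gripper":30},{"translation":[0,0,0],"roll":-3,"gripper":30}]'>/dev/null; sh m.sh;python3 mark.py
python3 -m creep '[{"translation":[0,0,0],"roll":-2,"gripper":30},{"translation":[0,0,0],"roll":-4,"gripper":30},{"translation":[0,0,0],"roll":-4,"gripper":30}]'>/dev/null; sh m.sh;python3 mark.py
python3 -c "
from rig import telemetry as t;print(t.get_obs()['q'][5])"
```

```text
M 0.46 tq 0.44 q6 -2.669 w 0.049101414389726455 g 60.00140869364259
dark [86, 87, 88, 89, 90, 91, 92]
M 0.41 tq 0.38 q6 -2.721 w 0.0492441941246049 g 60.001710261858534
dark [83, 84, 85, 86, 87, 88, 89]
M 0.16 tq -0.01 q6 -2.791 w 0.048874633749706395 g 60.00115179813292
dark [80, 81, 82, 83, 84, 85]
-2.79000552519475
```

```bash
python3 -m creep '[{"translation":[0,0,0],"roll":0,"gripper":62},{"translation":[0,0,0],"roll":0,"gripper":62},{"translation":[0,0,0],"roll":0,"gripper":62},{"translation":[0,0,0],"roll":0,"gripper":62}]'>/dev/null; python3 mark.py
python3 -m creep '[{"translation":[0,0,0],"roll":7,"gripper":62},{"translation":[0,0,0],"roll":14,"gripper":62},{"translation":[0,0,0],"roll":21,"gripper":62},{"translation":[0,0,0],"roll":28,"gripper":62},{"translation":[0,0,0],"roll":28,"gripper":62}]'>/dev/null
python3 -m creep '[{"translation":[0,0,0],"roll":7,"gripper":30},{"translation":[0,0,0],"roll":12,"gripper":30},{"translation":[0,0,0],"roll":12,"gripper":30},{"translation":[0,0,0],"roll":12,"gripper":30},{"translation":[0,0,0],"roll":12,"gripper":30}]' 60 >/dev/null
python3 -m creep '[{"translation":[0,0,0],"roll":0,"gripper":30},{"translation":[0,0,0],"roll":0,"gripper":30}]'>/dev/null; sh m.sh
python3 -m creep '[{"translation":[0,0,0],"roll":-3,"gripper":30}]'>/dev/null; sh m.sh
python3 -m creep '[{"translation":[0,0,0],"roll":-3,"gripper":30}]'>/dev/null; sh m.sh
python3 -m creep '[{"translation":[0,0,0],"roll":-3,"gripper":30}]'>/dev/null; sh m.sh
python3 -m creep '[{"translation":[0,0,0],"roll":-3,"gripper":30}]'>/dev/null; sh m.sh
python3 -m creep '[{"translation":[0,0,0],"roll":-3,"gripper":30}]'>/dev/null; sh m.sh
python3 -m creep '[{"translation":[0,0,0],"roll":-3,"gripper":30}]'>/dev/null; sh m.sh; python3 mark.py
echo fwd
python3 -m creep '[{"translation":[0,0,0],"roll":3,"gripper":30}]'>/dev/null; sh m.sh
python3 -m creep '[{"translation":[0,0,0],"roll":3,"gripper":30}]'>/dev/null; sh m.sh
python3 -m creep '[{"translation":[0,0,0],"roll":3,"gripper":30}]'>/dev/null; sh m.sh
python3 -m creep '[{"translation":[0,0,0],"roll":3,"gripper":30}]'>/dev/null; sh m.sh
python3 -m creep '[{"translation":[0,0,0],"roll":3,"gripper":30}]'>/dev/null; sh m.sh
python3 -m creep '[{"translation":[0,0,0],"roll":3,"gripper":30}]'>/dev/null; sh m.sh
python3 -m creep '[{"translation":[0,0,0],"roll":3,"gripper":30}]'>/dev/null; sh m.sh
python3 -m creep '[{"translation":[0,0,0],"roll":3,"gripper":30}]'>/dev/null; sh m.sh; python3 mark.py
```

```text
dark [80, 81, 82, 83, 84, 85]
M 0.05 tq 0.03 q6 -2.094 w 0.04927002021788443 g 59.99957796541821
M -0.23 tq 0.42 q6 -2.146 w 0.049535160671239795 g 60.000510249296894
M -0.31 tq 0.12 q6 -2.2 w 0.049404264982343245 g 59.99985290710811
M -0.32 tq 0.05 q6 -2.252 w 0.049376263141100656 g 60.000016330741346
M -0.35 tq 0.03 q6 -2.304 w 0.049267311281695175 g 59.99967553652823
M -0.38 tq 0.03 q6 -2.356 w 0.04968637443096464 g 59.999667685478926
M -0.35 tq 0.03 q6 -2.409 w 0.04907495872818417 g 59.999635010026395
dark []
fwd
M 0.35 tq -0.34 q6 -2.355 w 0.049182163610285955 g 59.99615075355905
M 0.36 tq -0.06 q6 -2.3 w 0.049374395899482254 g 59.99711805203333
M 0.36 tq -0.02 q6 -2.248 w 0.04965798135488931 g 59.99720931529737
M 0.39 tq 0.03 q6 -2.196 w 0.04963106999958189 g 59.99745233821159
M 0.48 tq 0.09 q6 -2.143 w 0.04931886226482129 g 59.99730827523308
M 0.59 tq 0.16 q6 -2.091 w 0.0496660486405464 g 59.99727881393483
M 0.66 tq 0.23 q6 -2.039 w 0.049248387026365956 g 59.997279646777315
M 0.69 tq 0.3 q6 -1.987 w 0.04912853625040547 g 59.997204348255764
dark []
```

Torque fit: friction is 0.35, and contact comes at mark ≈76°, which must be 1.12 rad. So the sleeve now stands at about 1.34 rad with roughly 25 N per jaw, right at its self-lock limit. I'll release gently.

```bash
python3 -m creep '[{"translation":[0,0,0],"roll":-0.5,"gripper":30},{"translation":[0,0,0],"roll":-1,"gripper":30},{"translation":[0,0,0],"roll":-1,"gripper":30}]'>/dev/null; sh m.sh
python3 -m creep '[{"translation":[0,0,0],"roll":-0.5,"gripper":30},{"translation":[0,0,0],"roll":-0.5,"gripper":30}]'>/dev/null; sh m.sh
python3 -m creep '[{"translation":[0,0,0],"roll":0,"gripper":55},{"translation":[0,0,0],"roll":0,"gripper":87},{"translation":[0,0,0],"roll":0,"gripper":87},{"translation":[0,0,0],"roll":0,"gripper":87},{"translation":[0,0,0],"roll":0,"gripper":87}]' 
python3 -m creep '[{"translation":[0,0,-20],"roll":0,"gripper":87},{"translation":[0,0,-60],"roll":0,"gripper":87},{"translation":[0,0,-100],"roll":0,"gripper":87},{"translation":[0,0,-140],"roll":0,"gripper":87},{"translation":[0,0,-180],"roll":0,"gripper":87}]'
python3 -m creep '[{"translation":[35,0,0],"roll":-7,"gripper":87},{"translation":[70,0,0],"roll":-14,"gripper":87},{"translation":[70,0,0],"roll":-20,"gripper":87},{"translation":[70,0,0],"roll":-20,"gripper":87},{"translation":[70,0,0],"roll":-20,"gripper":87}]'
python3 mark.py
python3 - <<'E'
from h import *
print(telemetry.get_obs()['q'][5])
E
```

```text
M 0.08 tq 0.03 q6 -2.006 w 0.04921440118301568 g 59.99997127380993
M 0.01 tq -0.0 q6 -2.014 w 0.04916220947001164 g 59.999847470262466
time: 41.5
position: [0.5165, -0.3357, 0.0443]
tool_rot: [0.157, 0.988, -0.001, 0.0]
ft_force: [0.8, -0.3, 0.6]
grip_width: 0.074
grip_force: 0.0
time: 41.92
position: [0.516, -0.335, 0.226]
tool_rot: [0.157, 0.988, -0.0, -0.0]
ft_force: [0.5, -0.4, -0.3]
grip_width: 0.0869
grip_force: 0.0
time: 42.33
position: [0.4502, -0.3141, 0.2248]
tool_rot: [-0.016, 1.0, -0.001, 0.001]
ft_force: [0.6, -0.3, -0.2]
grip_width: 0.0874
grip_force: 0.0
dark [86, 87, 88]
-2.4154294268423424
```

The mark is at about 87°, which puts the sleeve at about 1.31 rad, locked. Now the bits.

```bash
cat > bits.py <<'E'
from h import *
import sys
name=sys.argv[1]; C,im=snap(name); s=.001; x0,y0=.70,.04
X,Y=330,230
m=np.array([[proj(C,[x0-i*s,y0-j*s,.012]) for j in range(Y)] for i in range(X)],np.float32)
o=cv2.remap(im,m[...,0],m[...,1],cv2.INTER_LINEAR); h=cv2.cvtColor(o,cv2.COLOR_BGR2HSV)
M=((h[...,1]<70)&(h[...,2]>90)).astype(np.uint8); M=cv2.morphologyEx(M,cv2.MORPH_OPEN,np.ones((3,3),np.uint8))
n,l,st,c=cv2.connectedComponentsWithStats(M)
for i in range(1,n):
    if 250<st[i,4]<3000:
        p=np.argwhere(l==i); r=cv2.minAreaRect(p[:,::-1].astype(np.float32)); b=cv2.boxPoints(r)
        e=b[1]-b[0] if np.linalg.norm(b[1]-b[0])>np.linalg.norm(b[2]-b[1]) else b[2]-b[1]
        cx,cy=x0-r[0][1]*s,y0-r[0][0]*s; ax=np.degrees(np.arctan2(-e[0],-e[1]))%180
        print('bit at %.3f %.3f size %s axis yaw %.0f area %d'%(cx,cy,np.round(sorted(r[1])),ax,st[i,4]))
if len(sys.argv)>2: cv2.imwrite('pics/'+sys.argv[2],cv2.resize(o,(460,600)))
E
python3 bits.py top bt.png
python3 - <<'E'
from h import *
print(pose()[0]); print(to_tool([.41,-.08,.24]))
E
```

```text
bit at 0.623 -0.071 size [18. 81.] axis yaw 164 area 1242
bit at 0.523 -0.046 size [17. 80.] axis yaw 0 area 1296
bit at 0.432 -0.099 size [18. 81.] axis yaw 12 area 1243
bit at 0.389 0.012 size [37. 56.] axis yaw 90 area 1908
[ 0.45091257 -0.31441416  0.22455312]
[ 33.2 235.6 -15.9]
```

View pics/bt.png

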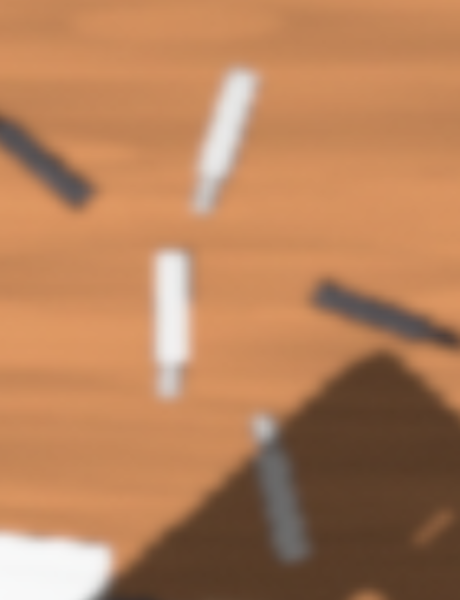

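Steel bits: A (0.623, -0.071), axis 164°; B (0.523, -0.046), axis 0°; C (0.432, -0.099), axis 12°. The black ones at (45,165) and (385,315) in the crop are the look-alikes. Taking B first.

```bash
python3 -m creep '[{"translation":[-12,40,0],"roll":0,"gripper":60},{"translation":[-24,80,0],"roll":0,"gripper":60},{"translation":[-36,118,0],"roll":0,"gripper":60},{"translation":[-48,154,0],"roll":0,"gripper":60},{"translation":[-60,190,0],"roll":0,"gripper":60}]'>/dev/null
python3 -m creep '[{"translation":[-30,75,30],"roll":2,"gripper":60},{"translation":[-30,75,60],"roll":2,"gripper":60},{"translation":[-30,75,100],"roll":2,"gripper":60},{"translation":[-30,75,120],"roll":2,"gripper":60},{"translation":[-30,75,120],"roll":2,"gripper":60}]'>/dev/null
python3 -m creep '[{"translation":[0,0,0],"roll":0,"gripper":60},{"translation":[0,0,0],"roll":0,"gripper":60},{"translation":[0,0,0],"roll":0,"gripper":60}]'
python3 -c "
from h import *
print(to_tool([.533,-.046,.022]))"
```

```text
time: 43.52
position: [0.5324, -0.0464, 0.1064]
tool_rot: [0.001, 1.0, -0.001, 0.002]
ft_force: [0.0, 0.8, 0.3]
grip_width: 0.0595
grip_force: 0.0
[-0.2  0.6 84.4]
```

```bash
sed -i 's/CC=np.array.*;/CC=np.array([.5212,.2215]);/' h.py
python3 -m creep '[{"translation":[0,0,30],"roll":0,"gripper":60},{"translation":[0,0,60],"roll":0,"gripper":60},{"translation":[0,0,84],"roll":0,"gripper":60},{"translation":[0,0,84],"roll":0,"gripper":60},{"translation":[0,0,84],"roll":0,"gripper":8}]' 30
python3 -m creep '[{"translation":[0,0,0],"roll":0,"gripper":8},{"translation":[0,0,0],"roll":0,"gripper":8},{"translation":[0,0,0],"roll":0,"gripper":8},{"translation":[0,0,0],"roll":0,"gripper":8},{"translation":[0,0,0],"roll":0,"gripper":8}]' 30
python3 -m creep '[{"translation":[0,0,0],"roll":0,"gripper":8},{"translation":[0,0,0],"roll":0,"gripper":8},{"translation":[0,0,-30],"roll":0,"gripper":8},{"translation":[0,0,-70],"roll":0,"gripper":8},{"translation":[0,0,-110],"roll":0,"gripper":8}]' 30
python3 -m creep '[{"translation":[0,0,-20],"roll":0,"gripper":8},{"translation":[0,0,-20],"roll":0,"gripper":8},{"translation":[0,0,-20],"roll":0,"gripper":8}]' 30
python3 -c "
from h import *
print(to_tool(case(5,-75,150)),to_tool(case(5,-75,46)))"
```

```text
time: 43.93
position: [0.532, -0.0465, 0.0217]
tool_rot: [0.001, 1.0, -0.001, 0.002]
ft_force: [-0.6, -0.3, 0.9]
grip_width: 0.0578
grip_force: 0.0
time: 44.35
position: [0.5307, -0.0454, 0.0209]
tool_rot: [0.0, 1.0, -0.0, 0.0]
ft_force: [0.4, 0.5, -0.2]
grip_width: 0.0278
grip_force: 0.0
time: 44.77
position: [0.529, -0.0449, 0.13]
tool_rot: [0.0, 1.0, 0.001, -0.002]
ft_force: [1.1, -0.5, -1.6]
grip_width: 0.0134
grip_force: 30.0
time: 45.02
position: [0.5308, -0.0453, 0.1512]
tool_rot: [-0.0, 1.0, -0.0, 0.001]
ft_force: [-0.4, 0.4, -0.8]
grip_width: 0.0137
grip_force: 30.0
[  8.7 191.7   1. ] [  8.9 191.7 105. ]
```

```bash
python3 -m creep '[{"translation":[2,39,0],"roll":3,"gripper":8},{"translation":[4,78,0],"roll":3,"gripper":8},{"translation":[6,117,0],"roll":3,"gripper":8},{"translation":[8,156,0],"roll":3,"gripper":8},{"translation":[9,192,0],"roll":3,"gripper":8}]'
python3 -m creep '[{"translation":[0,0,0],"roll":0,"gripper":8},{"translation":[0,0,30],"roll":0,"gripper":8},{"translation":[0,0,60],"roll":0,"gripper":8},{"translation":[0,0,90],"roll":0,"gripper":8},{"translation":[0,0,104],"roll":0,"gripper":8}]'
python3 -m creep '[{"translation":[0,0,0],"roll":0,"gripper":8},{"translation":[0,0,0],"roll":0,"gripper":30},{"translation":[0,0,0],"roll":0,"gripper":30},{"translation":[0,0,0],"roll":0,"gripper":30},{"translation":[0,0,0],"roll":0,"gripper":30}]'
python3 -m creep '[{"translation":[0,0,-30],"roll":0,"gripper":30},{"translation":[0,0,-70],"roll":0,"gripper":30},{"translation":[0,0,-110],"roll":0,"gripper":30},{"translation":[0,0,-150],"roll":0,"gripper":30},{"translation":[0,0,-150],"roll":0,"gripper":60}]'
python3 bits.py top
python3 -c "
from h import *
print(to_tool([.422,-.101,.1]),to_tool([.633,-.074,.1]))"
```

```text
time: 45.43
position: [0.519, 0.1485, 0.1478]
tool_rot: [0.026, 1.0, -0.0, -0.003]
ft_force: [-0.2, -0.2, -0.9]
grip_width: 0.0136
grip_force: 30.0
time: 45.85
position: [0.5177, 0.1463, 0.0413]
tool_rot: [0.026, 1.0, -0.0, -0.005]
ft_force: [-0.4, -0.3, -1.5]
grip_width: 0.0137
grip_force: 30.0
time: 46.27
position: [0.5223, 0.1467, 0.0474]
tool_rot: [0.026, 1.0, 0.0, 0.001]
ft_force: [-0.0, -0.2, 0.6]
grip_width: 0.028
grip_force: 0.0
time: 46.68
position: [0.5265, 0.1473, 0.2051]
tool_rot: [0.026, 1.0, 0.001, 0.009]
ft_force: [0.8, 0.2, -0.1]
grip_width: 0.0324
grip_force: 0.0
bit at 0.623 -0.071 size [18. 81.] axis yaw 164 area 1240
bit at 0.431 -0.099 size [19. 81.] axis yaw 11 area 1306
bit at 0.389 0.013 size [36. 55.] axis yaw 90 area 1841
[  91.  -253.2  100.4] [-118.3 -215.3  103.2]
```

```bash
python3 -m creep '[{"translation":[0,-38,0],"roll":0,"gripper":60},{"translation":[0,-76,0],"roll":0,"gripper":60},{"translation":[0,-114,0],"roll":0,"gripper":60},{"translation":[0,-152,0],"roll":0,"gripper":60},{"translation":[0,-190,0],"roll":0,"gripper":60}]'>/dev/null
python3 -m creep '[{"translation":[-38,-8,20],"roll":7,"gripper":60},{"translation":[-76,-16,50],"roll":13,"gripper":60},{"translation":[-114,-25,80],"roll":13,"gripper":60},{"translation":[-118,-25,103],"roll":13,"gripper":60},{"translation":[-118,-25,103],"roll":13,"gripper":60}]'
python3 -m creep '[{"translation":[0,0,0],"roll":0,"gripper":60},{"translation":[0,0,0],"roll":0,"gripper":60},{"translation":[0,0,0],"roll":0,"gripper":60}]'
python3 bits.py top
python3 -c "
from h import *
print(to_tool([.633,-.074,.022]))"
```

```text
time: 47.57
position: [0.6271, -0.0748, 0.0843]
tool_rot: [0.14, 0.99, 0.001, -0.005]
ft_force: [-0.6, 0.5, -1.4]
grip_width: 0.0597
grip_force: 0.0
time: 47.82
position: [0.6277, -0.0738, 0.0952]
tool_rot: [0.139, 0.99, -0.0, 0.001]
ft_force: [-0.0, -0.2, 0.6]
grip_width: 0.0598
grip_force: 0.0
bit at 0.427 -0.098 size [23. 73.] axis yaw 11 area 1259
[-4.6  1.3 73.7]
```

```bash
python3 -m creep '[{"translation":[-5,1,25],"roll":0,"gripper":60},{"translation":[-5,1,50],"roll":0,"gripper":60},{"translation":[-5,1,65],"roll":0,"gripper":60},{"translation":[-5,1,73],"roll":0,"gripper":60},{"translation":[-5,1,73],"roll":0,"gripper":8}]' 30
python3 -m creep '[{"translation":[0,0,0],"roll":0,"gripper":8},{"translation":[0,0,0],"roll":0,"gripper":8},{"translation":[0,0,0],"roll":0,"gripper":8},{"translation":[0,0,0],"roll":0,"gripper":8},{"translation":[0,0,0],"roll":0,"gripper":8}]' 30
python3 -m creep '[{"translation":[0,0,0],"roll":0,"gripper":8},{"translation":[0,0,0],"roll":0,"gripper":8},{"translation":[0,0,-30],"roll":0,"gripper":8},{"translation":[0,0,-70],"roll":0,"gripper":8},{"translation":[0,0,-110],"roll":0,"gripper":8}]' 30
python3 -m creep '[{"translation":[20,0,-30],"roll":-7,"gripper":8},{"translation":[60,0,-30],"roll":-13,"gripper":8},{"translation":[100,10,-30],"roll":-13,"gripper":8},{"translation":[100,10,-30],"roll":-13,"gripper":8},{"translation":[100,10,-30],"roll":-13,"gripper":8}]' 30
python3 -c "
from h import *
print(to_tool(case(5,-40,160)),to_tool(case(5,-40,48)))"
```

```text
time: 48.28
position: [0.6322, -0.0741, 0.0204]
tool_rot: [0.139, 0.99, 0.0, -0.0]
ft_force: [-0.1, -0.2, 0.2]
grip_width: 0.0578
grip_force: 0.0
time: 48.7
position: [0.6336, -0.0747, 0.0212]
tool_rot: [0.139, 0.99, -0.0, 0.001]
ft_force: [0.5, -0.8, 0.4]
grip_width: 0.0278
grip_force: 0.0
time: 49.12
position: [0.6317, -0.0742, 0.1297]
tool_rot: [0.139, 0.99, 0.0, -0.002]
ft_force: [0.9, 0.3, -0.8]
grip_width: 0.0135
grip_force: 30.0
time: 49.53
position: [0.5354, -0.0355, 0.1598]
tool_rot: [0.026, 1.0, 0.001, -0.003]
ft_force: [1.5, -0.5, -0.7]
grip_width: 0.0133
grip_force: 30.0
[2.250e+01 2.159e+02 2.000e-01] [ 21.9 215.8 112.2]
```

```bash
python3 -m creep '[{"translation":[5,40,0],"roll":0,"gripper":8},{"translation":[10,80,0],"roll":0,"gripper":8},{"translation":[15,120,0],"roll":0,"gripper":8},{"translation":[20,160,0],"roll":0,"gripper":8},{"translation":[22,200,0],"roll":0,"gripper":8}]'
python3 -m creep '[{"translation":[0,16,0],"roll":0,"gripper":8},{"translation":[0,16,30],"roll":0,"gripper":8},{"translation":[0,16,65],"roll":0,"gripper":8},{"translation":[0,16,95],"roll":0,"gripper":8},{"translation":[0,16,112],"roll":0,"gripper":8}]'
python3 -m creep '[{"translation":[0,0,0],"roll":0,"gripper":8},{"translation":[0,0,0],"roll":0,"gripper":30},{"translation":[0,0,0],"roll":0,"gripper":30},{"translation":[0,0,0],"roll":0,"gripper":30},{"translation":[0,0,0],"roll":0,"gripper":30}]'
python3 -m creep '[{"translation":[0,0,-30],"roll":0,"gripper":30},{"translation":[0,0,-70],"roll":0,"gripper":30},{"translation":[0,0,-110],"roll":0,"gripper":30},{"translation":[0,0,-150],"roll":0,"gripper":30},{"translation":[0,0,-150],"roll":0,"gripper":60}]'
python3 bits.py top
python3 -c "
from h import *
print(to_tool([.422,-.101,.1]))"
```

```text
time: 49.95
position: [0.5288, 0.1651, 0.1602]
tool_rot: [0.027, 1.0, 0.0, 0.0]
ft_force: [0.2, -0.5, -1.4]
grip_width: 0.0138
grip_force: 30.0
time: 50.37
position: [0.529, 0.1797, 0.0451]
tool_rot: [0.026, 1.0, -0.0, -0.001]
ft_force: [0.2, 1.0, -0.7]
grip_width: 0.0135
grip_force: 30.0
time: 50.78
position: [0.5305, 0.1796, 0.0499]
tool_rot: [0.026, 1.0, 0.0, 0.002]
ft_force: [-0.0, -0.0, -0.5]
grip_width: 0.0281
grip_force: 0.0
time: 51.2
position: [0.5343, 0.1803, 0.2075]
tool_rot: [0.026, 1.0, 0.001, 0.009]
ft_force: [1.1, 0.7, -0.1]
grip_width: 0.0324
grip_force: 0.0
bit at 0.431 -0.099 size [19. 81.] axis yaw 11 area 1306
bit at 0.389 0.013 size [36. 55.] axis yaw 90 area 1846
[  97.1 -286.6  102.4]
```

```bash
python3 -m creep '[{"translation":[8,-39,0],"roll":0,"gripper":60},{"translation":[16,-78,0],"roll":0,"gripper":60},{"translation":[24,-117,0],"roll":0,"gripper":60},{"translation":[32,-156,0],"roll":0,"gripper":60},{"translation":[40,-190,0],"roll":0,"gripper":60}]'>/dev/null
python3 -m creep '[{"translation":[20,-35,20],"roll":-7,"gripper":60},{"translation":[40,-70,40],"roll":-14,"gripper":60},{"translation":[57,-97,70],"roll":-15,"gripper":60},{"translation":[57,-97,100],"roll":-15,"gripper":60},{"translation":[57,-97,100],"roll":-15,"gripper":60}]'
python3 -m creep '[{"translation":[0,0,0],"roll":0,"gripper":60},{"translation":[0,0,0],"roll":0,"gripper":60},{"translation":[0,0,0],"roll":0,"gripper":60}]'
python3 -c "
from h import *
print(to_tool([.422,-.101,.022]))"
```

```text
time: 52.08
position: [0.4118, -0.102, 0.0923]
tool_rot: [-0.102, 0.995, 0.004, -0.007]
ft_force: [-0.5, -0.3, 0.4]
grip_width: 0.0602
grip_force: 0.0
time: 52.33
position: [0.4188, -0.1019, 0.1002]
tool_rot: [-0.105, 0.994, -0.001, 0.002]
ft_force: [0.8, -0.6, 0.7]
grip_width: 0.0601
grip_force: 0.0
[-3.   0.4 78.2]
```

```bash
python3 -m creep '[{"translation":[-3,0,25],"roll":0,"gripper":60},{"translation":[-3,0,50],"roll":0,"gripper":60},{"translation":[-3,0,68],"roll":0,"gripper":60},{"translation":[-3,0,78],"roll":0,"gripper":60},{"translation":[-3,0,78],"roll":0,"gripper":8}]' 30
python3 -m creep '[{"translation":[0,0,0],"roll":0,"gripper":8},{"translation":[0,0,0],"roll":0,"gripper":8},{"translation":[0,0,0],"roll":0,"gripper":8},{"translation":[0,0,0],"roll":0,"gripper":8},{"translation":[0,0,0],"roll":0,"gripper":8}]' 30
python3 -m creep '[{"translation":[0,0,0],"roll":0,"gripper":8},{"translation":[0,0,0],"roll":0,"gripper":8},{"translation":[0,0,-30],"roll":0,"gripper":8},{"translation":[0,0,-70],"roll":0,"gripper":8},{"translation":[0,0,-110],"roll":0,"gripper":8}]' 30
python3 -m creep '[{"translation":[0,0,-30],"roll":7,"gripper":8},{"translation":[0,0,-30],"roll":14,"gripper":8},{"translation":[0,0,-30],"roll":15,"gripper":8},{"translation":[0,0,-30],"roll":15,"gripper":8},{"translation":[0,0,-30],"roll":15,"gripper":8}]' 30
python3 bits.py top
python3 -c "
from h import *
print(to_tool(case(-15,-5,160)),to_tool(case(-15,-5,48)))"
```

```text
time: 52.75
position: [0.4214, -0.1009, 0.0208]
tool_rot: [-0.106, 0.994, -0.001, 0.001]
ft_force: [0.4, -0.6, 1.2]
grip_width: 0.0578
grip_force: 0.0
time: 53.17
position: [0.4206, -0.1016, 0.0211]
tool_rot: [-0.105, 0.995, -0.001, 0.001]
ft_force: [-0.1, -1.0, 0.4]
grip_width: 0.0279
grip_force: 0.0
time: 53.58
position: [0.4188, -0.1009, 0.1302]
tool_rot: [-0.104, 0.995, 0.001, -0.002]
ft_force: [1.3, -0.2, -1.0]
grip_width: 0.0139
grip_force: 30.0
time: 54.0
position: [0.4191, -0.101, 0.1594]
tool_rot: [0.025, 1.0, 0.001, -0.001]
ft_force: [-0.2, 0.1, -1.0]
grip_width: 0.0137
grip_force: 30.0
bit at 0.453 -0.018 size [26. 37.] axis yaw 75 area 753
[-70.7 322.3  -0.6] [-71.  322.1 111.4]
```

```bash
python3 -m creep '[{"translation":[-8,35,-20],"roll":0,"gripper":8},{"translation":[-16,72,-30],"roll":0,"gripper":8},{"translation":[-25,110,-30],"roll":0,"gripper":8},{"translation":[-33,148,-30],"roll":0,"gripper":8},{"translation":[-41,185,-30],"roll":0,"gripper":8}]'
python3 -m creep '[{"translation":[-9,35,0],"roll":0,"gripper":8},{"translation":[-18,72,0],"roll":0,"gripper":8},{"translation":[-26,110,0],"roll":0,"gripper":8},{"translation":[-30,137,20],"roll":0,"gripper":8},{"translation":[-30,137,30],"roll":0,"gripper":8}]'
python3 -m creep '[{"translation":[0,0,25],"roll":0,"gripper":8},{"translation":[0,0,55],"roll":0,"gripper":8},{"translation":[0,0,85],"roll":0,"gripper":8},{"translation":[0,0,105],"roll":0,"gripper":8},{"translation":[0,0,111],"roll":0,"gripper":8}]'
python3 -m creep '[{"translation":[0,0,0],"roll":0,"gripper":8},{"translation":[0,0,0],"roll":0,"gripper":30},{"translation":[0,0,0],"roll":0,"gripper":30},{"translation":[0,0,0],"roll":0,"gripper":30},{"translation":[0,0,0],"roll":0,"gripper":30}]'
python3 -m creep '[{"translation":[0,0,-30],"roll":0,"gripper":30},{"translation":[0,0,-70],"roll":0,"gripper":30},{"translation":[0,0,-110],"roll":0,"gripper":30},{"translation":[0,0,-150],"roll":0,"gripper":30},{"translation":[0,0,-190],"roll":0,"gripper":30}]'
python3 -m creep '[{"translation":[40,0,-20],"roll":0,"gripper":87},{"translation":[60,-40,-40],"roll":0,"gripper":87},{"translation":[60,-80,-40],"roll":0,"gripper":87},{"translation":[60,-80,-40],"roll":0,"gripper":87},{"translation":[60,-80,-40],"roll":0,"gripper":87}]'
cat > inside.py <<'E'
from h import *
import sys
C,im=snap('wrist'); s=.001   # case-frame ortho at z=19mm
m=np.array([[proj(C,case(75-i,115-j,17)) for j in range(230)] for i in range(150)],np.float32)
o=cv2.remap(im,m[...,0],m[...,1],cv2.INTER_LINEAR); cv2.imwrite('pics/in.png',o); h=cv2.cvtColor(o,cv2.COLOR_BGR2HSV)
M=((h[...,1]<80)&(h[...,2]>70)).astype(np.uint8); M=cv2.morphologyEx(M,cv2.MORPH_OPEN,np.ones((3,3),np.uint8))
n,l,st,c=cv2.connectedComponentsWithStats(M)
for i in range(1,n):
    if st[i,4]>150:
        r=cv2.minAreaRect(np.argwhere(l==i)[:,::-1].astype(np.float32)); print('case xy',75-r[0][1],115-r[0][0],np.round(r[1]),r[2],st[i,4])
E
python3 inside.py; python3 bits.py top
python3 -c "
from h import *
for n in ('wrist','top'): print(n,viewer.recognise(n,'bit_a'))"
```

```text
time: 54.47
position: [0.4703, 0.0829, 0.1891]
tool_rot: [0.026, 1.0, 0.0, -0.001]
ft_force: [0.9, -1.5, -1.6]
grip_width: 0.014
grip_force: 30.0
time: 54.88
position: [0.5083, 0.2211, 0.1579]
tool_rot: [0.023, 1.0, 0.001, -0.0]
ft_force: [0.6, -0.7, -1.2]
grip_width: 0.0137
grip_force: 30.0
time: 55.3
position: [0.5042, 0.2151, 0.0445]
tool_rot: [0.026, 1.0, -0.001, -0.005]
ft_force: [-1.6, 0.0, -1.4]
grip_width: 0.0134
grip_force: 30.0
time: 55.72
position: [0.5088, 0.2165, 0.0507]
tool_rot: [0.026, 1.0, 0.0, 0.001]
ft_force: [0.3, -0.1, -0.3]
grip_width: 0.0278
grip_force: 0.0
time: 56.13
position: [0.5074, 0.2164, 0.2422]
tool_rot: [0.026, 1.0, 0.0, 0.001]
ft_force: [0.7, 0.4, -0.8]
grip_width: 0.0301
grip_force: 0.0
time: 56.55
position: [0.4435, 0.1381, 0.2808]
tool_rot: [0.028, 1.0, 0.0, 0.002]
ft_force: [-0.2, -0.1, 0.2]
grip_width: 0.0555
grip_force: 0.0
case xy -2.5 -42.0 [81. 14.] 90.0 1084
case xy -9.0 -75.5 [82. 13.] 90.0 1040
case xy -9.5 -6.5 [69. 15.] 90.0 1015
case xy -7.5 69.0 [19. 34.] 90.0 353
case xy -67.0 -88.0 [14. 52.] 90.0 714
bit at 0.389 0.014 size [36. 52.] axis yaw 90 area 1771
wrist [{'bbox': [288.4, 180.2, 8.3, 52.6], 'p': 0.94}, {'bbox': [54.4, 212.3, 53.5, 19.8], 'p': 0.84}, {'bbox': [308.7, 181.6, 8.2, 43.2], 'p': 0.61}]
top [{'bbox': [201.2, 209.1, 7.3, 13.5], 'p': 0.56}, {'bbox': [191.4, 206.2, 3.7, 8.5], 'p': 0.48}, {'bbox': [182.0, 207.5, 3.5, 14.0], 'p': 0.46}, {'bbox': [232.3, 181.9, 19.7, 15.6], 'p': 0.42}, {'bbox': [287.2, 211.8, 18.6, 7.1], 'p': 0.39}]
```

All three bits lie inside the case, at case x about -3 to -10 mm and y about -42, -76 and -7 mm. None is left on the shelf. Now close the lid by regripping the knob.

```bash
python3 -m creep '[{"translation":[0,0,-30],"roll":0,"gripper":87},{"translation":[0,0,-55],"roll":0,"gripper":87},{"translation":[0,0,-55],"roll":0,"gripper":87},{"translation":[0,0,-55],"roll":0,"gripper":87}]'
python3 -c "
from h import *
print(to_tool([.6457,.216,.335]))"
```

```text
time: 57.08
position: [0.4447, 0.1407, 0.3349]
tool_rot: [0.025, 1.0, 0.0, 0.001]
ft_force: [-0.7, 0.2, -0.3]
grip_width: 0.0862
grip_force: 0.0
[-196.9   85.4    0.5]
```

```bash
python3 -m creep '[{"translation":[-36,17,0],"roll":0,"gripper":87},{"translation":[-72,34,0],"roll":0,"gripper":87},{"translation":[-108,51,0],"roll":0,"gripper":87},{"translation":[-144,68,0],"roll":0,"gripper":87},{"translation":[-180,85,0],"roll":0,"gripper":87}]' >/dev/null
python3 -m creep '[{"translation":[-17,0,0],"roll":0,"gripper":87},{"translation":[-17,0,0],"roll":0,"gripper":87},{"translation":[-17,0,0],"roll":0,"gripper":87},{"translation":[-17,0,0],"roll":0,"gripper":87}]'
python3 -m creep '[{"translation":[0,0,25],"roll":0,"gripper":87},{"translation":[0,0,55],"roll":0,"gripper":87},{"translation":[0,0,85],"roll":0,"gripper":87},{"translation":[0,0,105],"roll":0,"gripper":87},{"translation":[0,0,113],"roll":0,"gripper":87}]'
python3 -m creep '[{"translation":[0,0,0],"roll":0,"gripper":87},{"translation":[0,0,0],"roll":0,"gripper":87},{"translation":[0,0,0],"roll":0,"gripper":20},{"translation":[0,0,0],"roll":0,"gripper":20},{"translation":[0,0,0],"roll":0,"gripper":20}]' 20
python3 -m creep '[{"translation":[0,0,0],"roll":0,"gripper":20},{"translation":[0,0,0],"roll":0,"gripper":20},{"translation":[0,0,0],"roll":0,"gripper":20},{"translation":[0,0,0],"roll":0,"gripper":20},{"translation":[0,0,0],"roll":0,"gripper":20}]' 20
```

```text
time: 57.83
position: [0.6432, 0.2145, 0.3324]
tool_rot: [0.026, 1.0, -0.0, -0.002]
ft_force: [-0.0, -0.2, -0.7]
grip_width: 0.0875
grip_force: 0.0
time: 58.25
position: [0.6409, 0.2138, 0.2177]
tool_rot: [0.026, 1.0, -0.001, -0.004]
ft_force: [0.5, 0.2, 0.3]
grip_width: 0.0871
grip_force: 0.0
time: 58.67
position: [0.6457, 0.2144, 0.2231]
tool_rot: [0.026, 1.0, 0.0, 0.002]
ft_force: [-1.0, 0.6, 0.2]
grip_width: 0.0744
grip_force: 0.0
time: 59.08
position: [0.6449, 0.2142, 0.2213]
tool_rot: [0.026, 1.0, -0.0, 0.0]
ft_force: [-0.0, 0.4, -0.1]
grip_width: 0.0418
grip_force: 0.0
```

```bash
python3 -m creep '[{"translation":[0,0,0],"roll":0,"gripper":20},{"translation":[0,0,0],"roll":0,"gripper":20},{"translation":[0,0,0],"roll":0,"gripper":20},{"translation":[0,0,0],"roll":0,"gripper":20},{"translation":[0,0,0],"roll":0,"gripper":20}]' 20
python3 -m creep '[{"translation":[21,0,-4],"roll":0,"gripper":20},{"translation":[34,0,-6],"roll":0,"gripper":20},{"translation":[48,0,-6],"roll":0,"gripper":20},{"translation":[62,0,-4],"roll":0,"gripper":20},{"translation":[75,0,-2],"roll":0,"gripper":20}]'
python3 -m creep '[{"translation":[13,0,4],"roll":0,"gripper":20},{"translation":[26,0,10],"roll":0,"gripper":20},{"translation":[38,0,16],"roll":0,"gripper":20},{"translation":[49,0,24],"roll":0,"gripper":20},{"translation":[59,0,33],"roll":0,"gripper":20}]'
python3 -m creep '[{"translation":[10,0,10],"roll":0,"gripper":20},{"translation":[18,0,21],"roll":0,"gripper":20},{"translation":[26,0,32],"roll":0,"gripper":20},{"translation":[32,0,44],"roll":0,"gripper":20},{"translation":[36,0,54],"roll":0,"gripper":20}]'
python3 -m creep '[{"translation":[0,0,1],"roll":0,"gripper":20},{"translation":[0,0,2],"roll":0,"gripper":20},{"translation":[0,0,3],"roll":0,"gripper":20},{"translation":[0,0,3],"roll":0,"gripper":20}]'
```

```text
time: 59.5
position: [0.645, 0.216, 0.2211]
tool_rot: [0.026, 1.0, 0.002, 0.0]
ft_force: [0.2, 5.0, -0.7]
grip_width: 0.0271
grip_force: 20.0
time: 59.92
position: [0.5716, 0.2193, 0.2238]
tool_rot: [0.026, 1.0, 0.001, 0.003]
ft_force: [3.8, 3.5, -7.6]
grip_width: 0.0269
grip_force: 20.2
time: 60.33
position: [0.5116, 0.222, 0.1914]
tool_rot: [0.026, 1.0, 0.001, 0.002]
ft_force: [-1.3, 2.2, 3.6]
grip_width: 0.0269
grip_force: 20.0
time: 60.75
position: [0.4754, 0.2236, 0.1364]
tool_rot: [0.026, 1.0, 0.0, 0.001]
ft_force: [0.3, 1.7, 2.5]
grip_width: 0.0269
grip_force: 20.0
time: 61.08
position: [0.4744, 0.2236, 0.1335]
tool_rot: [0.026, 1.0, 0.0, -0.001]
ft_force: [-1.8, 4.6, -0.7]
grip_width: 0.0269
grip_force: 20.0
```

```bash
python3 -m creep '[{"translation":[0,0,1],"roll":0,"gripper":20},{"translation":[0,0,2],"roll":0,"gripper":20},{"translation":[0,0,2],"roll":0,"gripper":20}]'
python3 -m creep '[{"translation":[0,0,1],"roll":0,"gripper":20},{"translation":[0,0,2],"roll":0,"gripper":20},{"translation":[0,0,2],"roll":0,"gripper":20}]'
```

```text
time: 61.33
position: [0.4742, 0.2236, 0.1326]
tool_rot: [0.026, 1.0, 0.0, -0.001]
ft_force: [-4.7, 4.5, 7.4]
grip_width: 0.0267
grip_force: 20.0
time: 61.58
position: [0.4743, 0.2236, 0.1322]
tool_rot: [0.026, 1.0, 0.0, -0.0]
ft_force: [-7.3, 2.4, 19.4]
grip_width: 0.0268
grip_force: 20.0
```

```bash
python3 -m creep '[{"translation":[0,0,-4],"roll":0,"gripper":20},{"translation":[0,0,-4],"roll":0,"gripper":87},{"translation":[0,0,-4],"roll":0,"gripper":87},{"translation":[0,0,-4],"roll":0,"gripper":87},{"translation":[0,0,-4],"roll":0,"gripper":87}]'
python3 -m creep '[{"translation":[0,0,0],"roll":0,"gripper":87},{"translation":[0,0,-30],"roll":0,"gripper":87},{"translation":[0,0,-70],"roll":0,"gripper":87},{"translation":[0,0,-80],"roll":0,"gripper":60},{"translation":[0,0,-80],"roll":0,"gripper":0}]'
python3 -m creep '[{"translation":[0,0,0],"roll":0,"gripper":0},{"translation":[0,0,0],"roll":0,"gripper":0}]'
python3 -c "
from h import *
print(to_tool(case(-124,-126,200)),to_tool(case(-124,-126,122)))
viewer.camera('wrist')
print(viewer.recognise('wrist','latch_tab')[:2], proj(cam('wrist'),case(-92,-124,112)), proj(cam('wrist'),case(-92,-80,112)))"
```

```text
time: 62.0
position: [0.4756, 0.2226, 0.133]
tool_rot: [0.026, 1.0, -0.0, 0.0]
ft_force: [-1.7, 0.2, -0.1]
grip_width: 0.0463
grip_force: 0.0
time: 62.42
position: [0.4776, 0.2236, 0.2163]
tool_rot: [0.026, 1.0, 0.001, 0.004]
ft_force: [0.3, -0.1, -0.6]
grip_width: 0.0652
grip_force: 0.0
time: 62.58
position: [0.474, 0.2228, 0.2119]
tool_rot: [0.026, 1.0, -0.0, -0.001]
ft_force: [-0.8, -1.2, 0.1]
grip_width: 0.0543
grip_force: 0.0
[  77.  -124.6   12.2] [  76.8 -124.5   90.2]
[{'bbox': [96.4, 136.7, 90.7, 24.2], 'p': 0.89}] [119.01207428 149.79359973] [170.06414122 149.91456416]
```

```bash
python3 -m creep '[{"translation":[20,-38,0],"roll":0,"gripper":0},{"translation":[40,-72,0],"roll":0,"gripper":0},{"translation":[60,-100,0],"roll":0,"gripper":0},{"translation":[77,-124,0],"roll":0,"gripper":0},{"translation":[77,-124,0],"roll":0,"gripper":0}]'
python3 -m creep '[{"translation":[0,0,0],"roll":0,"gripper":0},{"translation":[0,0,30],"roll":0,"gripper":0},{"translation":[0,0,60],"roll":0,"gripper":0},{"translation":[0,0,80],"roll":0,"gripper":0},{"translation":[0,0,90],"roll":0,"gripper":0}]'
python3 -m creep '[{"translation":[0,0,0],"roll":0,"gripper":0},{"translation":[0,0,0],"roll":0,"gripper":0}]'
python3 -c "
from h import *
print(to_tool(case(-112,-126,122)))"
```

```text
time: 63.1
position: [0.3859, 0.101, 0.2116]
tool_rot: [0.028, 1.0, -0.001, -0.005]
ft_force: [0.0, -0.3, -0.1]
grip_width: 0.0136
grip_force: 0.0
time: 63.52
position: [0.3918, 0.1041, 0.1207]
tool_rot: [0.026, 1.0, 0.0, -0.001]
ft_force: [-0.7, -0.7, 0.2]
grip_width: 0.0006
grip_force: 0.0
time: 63.68
position: [0.3924, 0.1039, 0.1224]
tool_rot: [0.026, 1.0, 0.0, -0.001]
ft_force: [-0.3, 0.3, -0.3]
grip_width: 0.0004
grip_force: 0.0
[-10.3  -1.7   0.4]
```

```bash
python3 -m creep '[{"translation":[-10,-2,0],"roll":0,"gripper":0},{"translation":[-20,-2,0],"roll":0,"gripper":0},{"translation":[-30,-2,0],"roll":0,"gripper":0},{"translation":[-38,-2,0],"roll":0,"gripper":0},{"translation":[-46,-1,0],"roll":0,"gripper":0}]'
python3 -m creep '[{"translation":[-7,2,0],"roll":0,"gripper":0},{"translation":[-13,5,0],"roll":0,"gripper":0},{"translation":[-18,9,0],"roll":0,"gripper":0},{"translation":[-22,14,0],"roll":0,"gripper":0},{"translation":[-24,18,0],"roll":0,"gripper":0}]'
python3 -m creep '[{"translation":[0,2,0],"roll":0,"gripper":0},{"translation":[0,2,0],"roll":0,"gripper":0},{"translation":[0,2,0],"roll":0,"gripper":0}]'
python3 -c "
from h import *
p=pose()[0][:2]-case(-92,-80,0)[:2]; print('rel pivot',p@EX*1000,p@EY*1000)"
```

```text
time: 64.1
position: [0.4391, 0.0999, 0.1237]
tool_rot: [0.026, 1.0, 0.0, 0.001]
ft_force: [-2.7, -0.0, -0.2]
grip_width: 0.0005
grip_force: 0.9
time: 64.52
position: [0.4637, 0.1172, 0.1234]
tool_rot: [0.026, 1.0, 0.0, 0.001]
ft_force: [-1.6, -1.2, 0.2]
grip_width: 0.0006
grip_force: 0.7
time: 64.77
position: [0.463, 0.119, 0.1234]
tool_rot: [0.026, 1.0, 0.0, 0.001]
ft_force: [-0.4, 0.6, 0.2]
grip_width: 0.0004
grip_force: 0.0
rel pivot 39.372327537681635 -25.478001884442893
```

```bash
python3 -m creep '[{"translation":[0,-8,0],"roll":0,"gripper":0},{"translation":[0,-15,-20],"roll":0,"gripper":0},{"translation":[0,-20,-60],"roll":0,"gripper":0},{"translation":[0,-30,-100],"roll":0,"gripper":0},{"translation":[20,-30,-130],"roll":0,"gripper":0}]'
python3 -m creep '[{"translation":[0,0,0],"roll":0,"gripper":0},{"translation":[0,0,0],"roll":0,"gripper":0},{"translation":[0,0,0],"roll":0,"gripper":0}]'
python3 - <<'E'
from h import *
C,a=snap('wrist'); print(viewer.recognise('wrist','latch_tab')[:2])
# grey strip pixels on lid plane z=.1085 in pivot frame
m=np.array([[proj(C,case(-92+x,-80+y,108.5)) for x in np.arange(-10,60,.5)] for y in np.arange(-50,40,.5)],np.float32)
o=cv2.remap(a,m[...,0],m[...,1],cv2.INTER_LINEAR); h=cv2.cvtColor(o,cv2.COLOR_BGR2HSV)
M=((h[...,1]<80)&(h[...,2]>70)).astype(np.uint8)
n,l,st,c=cv2.connectedComponentsWithStats(M); i=1+st[1:,4].argmax()
p=np.argwhere(l==i)[:,::-1]*.5+[-10,-50]; vx,vy,cx,cy=cv2.fitLine(p.astype(np.float32),cv2.DIST_L2,0,.01,.01).ravel()
print('strip centre',cx,cy,'latch angle',-np.arctan2(vy,vx)*np.sign(vx),'n',st[i,4], 'ext',p.min(0),p.max(0))
E
python3 bits.py top
```

```text
time: 65.18
position: [0.4456, 0.0876, 0.2563]
tool_rot: [0.027, 1.0, -0.0, 0.004]
ft_force: [1.8, -0.3, 1.2]
grip_width: 0.0006
grip_force: 0.0
time: 65.43
position: [0.4407, 0.0894, 0.2531]
tool_rot: [0.026, 1.0, 0.0, 0.0]
ft_force: [-0.2, -0.5, -1.0]
grip_width: 0.0004
grip_force: 0.0
[{'bbox': [298.4, 160.0, 26.3, 64.6], 'p': 0.63}]
strip centre 12.958807 -3.4398675 latch angle 0.27044967 n 4224 ext [-10.  -18.5] [51.5 39.5]
bit at 0.386 0.013 size [30. 55.] axis yaw 90 area 1318
```

The latch reads about 0.27 rad, so I'll nudge it nearer zero.

```bash
python3 -c "
from h import *
print(to_tool(case(-92+38,-80-48,123)),to_tool(case(-92+38,-80-17.5,123)))"
```

```text
[-19.7   8.  128.9] [-19.8  38.5 128.9]
```

```bash
python3 -m creep '[{"translation":[-20,8,30],"roll":0,"gripper":0},{"translation":[-20,8,65],"roll":0,"gripper":0},{"translation":[-20,8,100],"roll":0,"gripper":0},{"translation":[-20,8,120],"roll":0,"gripper":0},{"translation":[-20,8,129],"roll":0,"gripper":0}]'
python3 -m creep '[{"translation":[0,0,0],"roll":0,"gripper":0},{"translation":[0,10,0],"roll":0,"gripper":0},{"translation":[0,20,0],"roll":0,"gripper":0},{"translation":[0,26,0],"roll":0,"gripper":0},{"translation":[0,30,0],"roll":0,"gripper":0}]'
python3 -m creep '[{"translation":[0,0,0],"roll":0,"gripper":0},{"translation":[0,0,0],"roll":0,"gripper":0}]'
python3 -m creep '[{"translation":[0,-8,0],"roll":0,"gripper":0},{"translation":[0,-15,-20],"roll":0,"gripper":0},{"translation":[0,-20,-60],"roll":0,"gripper":0},{"translation":[0,-38,-100],"roll":0,"gripper":0},{"translation":[20,-38,-130],"roll":0,"gripper":0}]'
python3 -m creep '[{"translation":[0,0,0],"roll":0,"gripper":0},{"translation":[0,0,0],"roll":0,"gripper":0},{"translation":[0,0,0],"roll":0,"gripper":0}]'
python3 - <<'E'
from h import *
C,a=snap('wrist'); print(viewer.recognise('wrist','latch_tab')[:2],[proj(C,case(-48,-80-44*t,108)) for t in(0,.1,.25)])
m=np.array([[proj(C,case(-92+x,-80+y,108.5)) for x in np.arange(4,32,.5)] for y in np.arange(-22,16,.5)],np.float32)
o=cv2.remap(a,m[...,0],m[...,1],cv2.INTER_LINEAR); h=cv2.cvtColor(o,cv2.COLOR_BGR2HSV)
M=((h[...,1]<80)&(h[...,2]>70)).astype(np.uint8)
p=np.argwhere(M)[:,::-1]*.5+[4,-22]
for x in (8,14,20,26,30): print(x,p[p[:,0]==x][:,1].min(initial=99),p[p[:,0]==x][:,1].max(initial=-99))
E
python3 bits.py top
```

```text
time: 66.0
position: [0.459, 0.0967, 0.1202]
tool_rot: [0.026, 1.0, 0.0, -0.004]
ft_force: [-0.5, -1.1, -0.2]
grip_width: 0.0004
grip_force: 0.0
time: 66.42
position: [0.4646, 0.1276, 0.1257]
tool_rot: [0.025, 1.0, -0.0, 0.002]
ft_force: [1.1, -7.2, 1.5]
grip_width: 0.0004
grip_force: 3.9
time: 66.58
position: [0.4641, 0.127, 0.1253]
tool_rot: [0.026, 1.0, -0.0, 0.002]
ft_force: [0.8, -1.8, 0.5]
grip_width: 0.001
grip_force: 0.7
time: 67.0
position: [0.4446, 0.0875, 0.2567]
tool_rot: [0.027, 1.0, -0.0, 0.003]
ft_force: [1.9, -0.5, 0.8]
grip_width: 0.0005
grip_force: 0.0
time: 67.25
position: [0.4404, 0.0896, 0.2539]
tool_rot: [0.026, 1.0, 0.0, -0.0]
ft_force: [0.2, 0.4, -0.9]
grip_width: 0.0008
grip_force: 0.0
[{'bbox': [302.3, 162.9, 19.7, 62.8], 'p': 0.62}] [array([311.84675811, 207.53326817]), array([307.82996523, 207.53041878]), array([301.80514809, 207.52622959])]
8 -16.0 9.5
14 -9.5 6.0
20 -9.5 6.5
26 -9.5 6.5
30 -9.5 6.0
bit at 0.386 0.013 size [30. 55.] axis yaw 90 area 1323
```

```bash
python3 -c "
from rig import hand_in
print(hand_in())"
```

```text
the job is handed in; nothing more can be done
None
```

I handed the job in after 67 s; no verdict came back. The stirrer is clamped upright in the chuck with the sleeve at about 1.31 rad, estimated from its mark and the torque. All three steel bits are in the case, the lid is shut and the latch reads about 0 rad. I did not look at the chuck again after the bits and lid work.

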